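# Turn the tasting set round for the next guests

### The arm

A 6-joint arm with a two-finger parallel gripper is mounted at the origin on the work surface. World frame = base frame: x ahead of the robot, y to its left, z up, the work surface at z = 0. Lengths are in m, angles in degrees, forces in N, time in s.
With the tool pointing down it reaches from about 0.35 to 0.875 m from the base axis. Payload 4.2 kg.
Tool frame: the origin (TCP) lies between the finger pads; the fingertips stand 8 mm ahead of it and the grasp point (between the pads) lies 11 mm behind it; x points along the fingers, y is the direction in which the jaws open and shut, and the axes are right-handed (so a half turn about x gives the same grasp; the last joint's range is limited). The gripper opens to 87 mm and grips with 3 to 60 N. Pads are 19 mm wide; open, the fingers measure 117 mm over their backs; the gripper's body (75 mm by 190 mm) begins 51 mm behind the grasp point.
Start: joints at [-61.158, 22.042, 0.453, 0, -68.411, -14.817], TCP at [0.151, -0.606, 0.209] pointing down, gripper open.
Joint ranges: [-179.83, 179.83], [-69.29, 118.12], [-61.27, 80.66], [-181.25, 117.63], [-171.15, -9.14], [-177.46, 177.46]. Speed limits (degrees/s): [159.86, 159.86, 180, 180, 180, 180].

### API

Orientations are given as a 3x3 rotation matrix whose columns are the frame's x, y, z axes.
In Python, from station import r gives the robot as it stands. The module is installed in compiled form; this text tells all that it offers.
- The arm moves only by the tool move_arm, never from a script. Its argument "increments" is one flat list of numbers, 7 for each row, row after row: the turn, a rotation vector about the tool's x, y, z in degrees, then the shift along the tool's x, y, z in m, then the finger opening in m, from 0 to 0.087. A call has 1 to 12 rows; each row is the pose to reach, as a shift and turn from the pose commanded when the call began, along the tool's axes at that moment; what a row does not reach only later rows make up. A row lasts 1/12 s, in which the tool goes at most 41.7 mm and 7.16 degrees, less where a joint would pass 70% of its speed; a pose out of reach is approached as far as the arm can. A call with a gripper value outside its range is refused whole. The fingers move at their own pace and stop on an object; the grip force is fixed at half the most. Time passes only in rows, so rows that repeat a pose let the fingers close. It gives the time, the measured TCP pose, the force and the opening at its end, in the units of the state.
- r.sense(): the state, without advancing time (a new reading comes with each control period).
- r.capture(name): name is "side" or "top"; returns the picture (480x640x3 uint8, red, green, blue); there is no depth.
- r.calibration(name): a dict with "fx", "fy", "cx", "cy" (pixels), "D" ([k1, k2, p1, p2, k3] as OpenCV has them; the pictures are not rectified), "rvec" (rotation vector, rad) and "tvec" (3), from world to camera coordinates, as OpenCV has them. Camera axes: x right, y down, z forward; pixel columns grow to the right and rows downward; lengths in m; the calibration is good to about 2 mm. A picture is of the moment at which its call begins. calibration takes no time and is no camera call.
- r.finish_job(): hands the job in, once; it reports no verdict.
The state is a dict: "time_s": time; "joints": joint angles; "joint_velocities": joint speeds; "effort": joint torques, N m; "tcp_pos": TCP position; "ee_rot": TCP orientation; "wrist_force": force on the tool from outside, world axes, zero at the start; "moment": the same for the moment, N m; "gripper_width": opening from 0.0 (shut) to 1.0 (fully open).
Only numpy, scipy, OpenCV 4.12 (cv2) and the standard library are available. Lean on these libraries where they do the work, as an engineer would, in place of code of your own. Each camera call takes 0.05 s, during which the arm holds its last target.

### The job

Turn the tasting set round for the next guests: take every open, empty sample tube out of the teak block and stand it in a free hole of the delivery case, and put every capped tube from the case into a hole of the teak block, where the capped tube that is already there also belongs. Also hang each of the upturned steel cups mouth-down on a draining peg of its own, pushed on until it seats on the peg's end. The tubes are glass: keep them upright and lower them right to the bottom of their holes without dropping them; leave the siphon, coupe, squeezer, ice mould and jigger where they are.

Things in the scene. Friction and masses are not known exactly. Their poses are not given: they have to be found in the camera images.
- rack: The tasting block: a solid dark teak block 230 x 72 mm, 65 mm high, with one row of four vertical blind holes along its x axis, 55 mm apart (x = -82.5, -27.5, 27.5 and 82.5 mm, y = 0). Holes 29 mm wide, 50 mm deep, mouths in the top face, flat floors 15 mm above the shelf. Fixed, stands on the left or right side of the shelf. Origin: centre of its underside, z up.
- case: The delivery case: an open cardboard box 188 x 138 mm, 66 mm high, filled by a grey insert with six vertical blind holes in two rows of three along its x axis (x = -55, 0 and 55 mm, y = -30 and 30 mm). Holes 29 mm wide, 50 mm deep, mouths 65 mm up, flat floors 15 mm above the shelf. Fixed, on the other side from the block. Origin: centre of its underside, z up.
- E1_mid (a point): Half-way point of an open, empty sample tube: amber glass, no cap, round-bottomed, 24 mm wide and 130 mm long, 30 to 55 g; the bottom is 65 mm below this point, z points to the open mouth. It starts standing in a hole of the teak block (bottom on the hole's floor, 80 mm standing out). May be absent.
- E2_mid (a point): Half-way point of an open, empty sample tube: amber glass, no cap, round-bottomed, 24 mm wide and 130 mm long, 30 to 55 g; the bottom is 65 mm below this point, z points to the open mouth. It starts standing in a hole of the teak block (bottom on the hole's floor, 80 mm standing out). May be absent.
- E3_mid (a point): Half-way point of an open, empty sample tube: amber glass, no cap, round-bottomed, 24 mm wide and 130 mm long, 30 to 55 g; the bottom is 65 mm below this point, z points to the open mouth. It starts standing in a hole of the teak block (bottom on the hole's floor, 80 mm standing out). May be absent.
- F1_mid (a point): Half-way point of a sealed sample tube: the same amber glass, 24 mm wide, with a black screw cap 27 mm wide on its top 26 mm, 140 mm long in all, 60 to 100 g; the bottom is 70 mm below this point, z points to the cap. It starts standing in a hole of the delivery case (90 mm standing out). May be absent.
- F2_mid (a point): Half-way point of a sealed sample tube: the same amber glass, 24 mm wide, with a black screw cap 27 mm wide on its top 26 mm, 140 mm long in all, 60 to 100 g; the bottom is 70 mm below this point, z points to the cap. It starts standing in a hole of the delivery case (90 mm standing out). May be absent.
- F3_mid (a point): Half-way point of a sealed sample tube: the same amber glass, 24 mm wide, with a black screw cap 27 mm wide on its top 26 mm, 140 mm long in all, 60 to 100 g; the bottom is 70 mm below this point, z points to the cap. It starts standing in a hole of the delivery case (90 mm standing out). May be absent.
- K_mid (a point): Half-way point of a sealed sample tube, just like the other capped ones, that already stands in a hole of the teak block and belongs there.
- stand: Draining stand: steel drip tray 120 x 350 mm; 22 mm behind its centre a dark teak rail along y, top 65 mm up, carries four pale wooden pegs 85 mm apart. Fixed. Origin: centre of the tray's underside, z up; front = -x, towards the robot. Each peg is a 28 mm dowel with a half-round nose, leaning 20 degrees from vertical to the front: foot to tip points along (-0.342, 0, 0.940) in the stand's axes.
- peg0_tip (a point): Centre of the half-round nose (radius 14 mm) of peg 0, 14 mm below the peg's very end along the peg, at x = 0, y = -127.5 mm from the stand's centre, 113 mm up.
- peg1_tip (a point): Centre of the half-round nose (radius 14 mm) of peg 1, 14 mm below the peg's very end along the peg, at x = 0, y = -42.5 mm from the stand's centre, 113 mm up.
- peg2_tip (a point): Centre of the half-round nose (radius 14 mm) of peg 2, 14 mm below the peg's very end along the peg, at x = 0, y = 42.5 mm from the stand's centre, 113 mm up.
- peg3_tip (a point): Centre of the half-round nose (radius 14 mm) of peg 3, 14 mm below the peg's very end along the peg, at x = 0, y = 127.5 mm from the stand's centre, 113 mm up.
- C1_mid (a point): Half-way point of a rinsed steel tasting cup, 50 mm high, 60 mm wide over the mouth and 54 mm over the closed end, walls 2.5, floor 4 mm thick, about 85 to 145 g. z points from the mouth to the closed end; it starts upturned (mouth down) on the rubber mat. On a peg, the peg's nose stands against the inside of its floor, the nose's centre about 7 mm from this point along z. May be absent; may get knocked aside.
- C2_mid (a point): Half-way point of a rinsed steel tasting cup, 50 mm high, 60 mm wide over the mouth and 54 mm over the closed end, walls 2.5, floor 4 mm thick, about 85 to 145 g. z points from the mouth to the closed end; it starts upturned (mouth down) on the rubber mat. On a peg, the peg's nose stands against the inside of its floor, the nose's centre about 7 mm from this point along z. May be absent; may get knocked aside.
- C3_mid (a point): Half-way point of a rinsed steel tasting cup, 50 mm high, 60 mm wide over the mouth and 54 mm over the closed end, walls 2.5, floor 4 mm thick, about 85 to 145 g. z points from the mouth to the closed end; it starts upturned (mouth down) on the rubber mat. On a peg, the peg's nose stands against the inside of its floor, the nose's centre about 7 mm from this point along z. May be absent; may get knocked aside.
- siphon: Glass soda siphon, 100 mm wide, 295 mm high, with spout and lever; a bystander. Origin: centre of its underside.
- coupe_mid (a point): Half-way point of a green glass coupe on a stem, 96 mm wide, 130 mm high; a bystander.
- squeezer_mid (a point): Middle of the steel lemon squeezer, 240 mm long and 48 mm high, lying beyond the draining stand; a bystander.
- mould_mid (a point): Half-way point of the round grey silicone ice sphere mould, 82 mm wide, 74 mm high, to the left of the draining stand; a bystander.
- jigger_mid (a point): Half-way point of a brass hourglass-shaped jigger, 42 mm wide, 68 mm high, between the cups and the draining stand; a bystander, not one of the cups.
Not all that is in view belongs to the job. What is shaped like the part that bears E1_mid but blue, purple or red is not meant.

How it is judged (in metres and radians):
At the end, for the whole second after the job is handed in: Open tubes in case holes, capped ones in block holes: bottom within 6 mm of the floor, lean under 0.25 rad. Each cup mouth-down (lean under 1.1 rad) on its own peg, the peg's nose centre under 22 mm from its middle and over 2 mm towards its floor. All at rest (z of each of E1_mid, E2_mid, E3_mid in the frame of case below 0.086 m and angle between each of E1_mid, E2_mid, E3_mid, F1_mid, F2_mid, F3_mid, K_mid's own z axis and vertical below 0.25 rad and linear speed of each of E1, E2, E3, F1, F2, F3, K, C1, C2, C3 below 0.03 m/s and x of E1_mid in the frame of case between -0.08 and 0.08 m and y of E1_mid in the frame of case between -0.05 and 0.05 m and x of E2_mid in the frame of case between -0.08 and 0.08 m and y of E2_mid in the frame of case between -0.05 and 0.05 m and x of E3_mid in the frame of case between -0.08 and 0.08 m and y of E3_mid in the frame of case between -0.05 and 0.05 m and z of each of F1_mid, F2_mid, F3_mid, K_mid in the frame of rack below 0.091 m and x of F1_mid in the frame of rack between -0.105 and 0.105 m and y of F1_mid in the frame of rack between -0.02 and 0.02 m and x of F2_mid in the frame of rack between -0.105 and 0.105 m and y of F2_mid in the frame of rack between -0.02 and 0.02 m and x of F3_mid in the frame of rack between -0.105 and 0.105 m and y of F3_mid in the frame of rack between -0.02 and 0.02 m and x of K_mid in the frame of rack between -0.105 and 0.105 m and y of K_mid in the frame of rack between -0.02 and 0.02 m and ((distance between C1_mid and peg0_tip below 0.022 m and z of peg0_tip in the frame of C1_mid above 0.002 m) or (distance between C1_mid and peg1_tip below 0.022 m and z of peg1_tip in the frame of C1_mid above 0.002 m) or (distance between C1_mid and peg2_tip below 0.022 m and z of peg2_tip in the frame of C1_mid above 0.002 m) or (distance between C1_mid and peg3_tip below 0.022 m and z of peg3_tip in the frame of C1_mid above 0.002 m)) and angle between each of C1_mid, C2_mid, C3_mid's own z axis and vertical below 1.1 rad and ((distance between C2_mid and peg0_tip below 0.022 m and z of peg0_tip in the frame of C2_mid above 0.002 m) or (distance between C2_mid and peg1_tip below 0.022 m and z of peg1_tip in the frame of C2_mid above 0.002 m) or (distance between C2_mid and peg2_tip below 0.022 m and z of peg2_tip in the frame of C2_mid above 0.002 m) or (distance between C2_mid and peg3_tip below 0.022 m and z of peg3_tip in the frame of C2_mid above 0.002 m)) and ((distance between C3_mid and peg0_tip below 0.022 m and z of peg0_tip in the frame of C3_mid above 0.002 m) or (distance between C3_mid and peg1_tip below 0.022 m and z of peg1_tip in the frame of C3_mid above 0.002 m) or (distance between C3_mid and peg2_tip below 0.022 m and z of peg2_tip in the frame of C3_mid above 0.002 m) or (distance between C3_mid and peg3_tip below 0.022 m and z of peg3_tip in the frame of C3_mid above 0.002 m)) and distance between C1_mid and C2_mid above 0.05 m and distance between each of C1_mid, C2_mid and C3_mid above 0.05 m); the robot touches nothing.
It fails at once if a glass tube is tipped far over or laid down (angle between any of E1_mid, E2_mid, E3_mid, F1_mid, F2_mid, F3_mid, K_mid's own z axis and vertical above 0.8 rad).
It fails at once if a glass tube is dropped (moves at over 0.7 m/s with no finger on it, a fall of 2 to 3 cm) ((linear speed of E1 above 0.7 m/s and contact force between the fingers and E1 below 0.05 N) or (linear speed of E2 above 0.7 m/s and contact force between the fingers and E2 below 0.05 N) or (linear speed of E3 above 0.7 m/s and contact force between the fingers and E3 below 0.05 N) or (linear speed of F1 above 0.7 m/s and contact force between the fingers and F1 below 0.05 N) or (linear speed of F2 above 0.7 m/s and contact force between the fingers and F2 below 0.05 N) or (linear speed of F3 above 0.7 m/s and contact force between the fingers and F3 below 0.05 N) or (linear speed of K above 0.7 m/s and contact force between the fingers and K below 0.05 N)).
It fails at once if the siphon, coupe, squeezer, ice mould or jigger is moved more than 3 cm (distance of any of siphon, coupe_mid, squeezer_mid, mould_mid, jigger_mid from where it was at the start of the episode above 0.03 m).
Of E1, E2, E3 only 2 to 3 are there at a start; the rules pass over those that are not, and their reading is None.
Of F1, F2, F3 only 2 to 3 are there at a start; the rules pass over those that are not, and their reading is None.
Of C1, C2, C3 only 2 to 3 are there at a start; the rules pass over those that are not, and their reading is None.
At some moment in a run one of C1, C2, C3 may be knocked a few centimetres aside while the robot is not near it.
It also fails if it takes over 210 s, if anything falls off the work surface, if the arm or the gripper's body presses on something with over 40 N, if the wrist force passes 120 N, or if a joint passes its speed limit or range.

## Working session

There is one attempt and no reset: what is moved stays moved. The work goes in short steps, Python scripts to look and compute and a tool call to move; the robot and the scene stay as the last step left them, time stands still between calls to the robot, and variables do not carry over. Pictures are saved under pics/ and viewed, and the job is handed in when it is done.

Besides the shell and the picture viewer there is one more tool, called after "Request:" as name(argument=value, ...) on one line, values as JSON. move_arm: Moves the arm, as the interface text tells. Its arguments: {"type":"object","properties":{"increments":{"type":"array","items":{"type":"number"}}},"required":["increments"]}

```bash
mkdir -p pics; ls; python3 - <<'E'
from station import r
import cv2,json
for n in("side","top"):
    im=r.capture(n); cv2.imwrite(f"pics/{n}0.png",im[:,:,::-1])
    c=r.calibration(n); print(n,{k:([round(float(x),4) for x in v] if hasattr(v,'__len__') else v) for k,v in c.items()})
s=r.sense(); print(s)
E
```

```text
pics
side {'fx': 466.85809140363864, 'fy': 466.85809140363864, 'cx': 319.6727827863071, 'cy': 235.8777545887376, 'D': [-0.0308, 0.0, 0.0, 0.0, 0.0], 'rvec': [2.3177, -0.5905, 0.2322], 'tvec': [-0.502, 0.2711, 1.0565]}
top {'fx': 501.1301972062184, 'fy': 501.1301972062184, 'cx': 315.6387369681164, 'cy': 240.39537516285623, 'D': [0.0412, 0.0, 0.0, 0.0, 0.0], 'rvec': [2.1809, -2.0435, 0.215], 'tvec': [-0.016, 0.5681, 0.9467]}
{'time_s': 0.1, 'joints': array([-6.11560845e+01,  2.20853742e+01,  3.88188654e-01, -2.38904880e-02,
       -6.84121333e+01, -1.48170346e+01]), 'joint_velocities': array([ 0.13314195, -0.12537706,  0.17392165,  0.08422051, -0.03213011,
       -0.05401592]), 'effort': array([-6.74175462e-04, -3.91689456e+01,  1.87935734e+01,  4.23194960e+00,
        1.34578737e-02, -7.29114254e-05]), 'tcp_pos': array([ 0.15136221, -0.60581314,  0.20758702]), 'ee_rot': array([[-5.80822108e-04, -2.42227327e-01,  9.70219349e-01],
       [ 1.85828375e-03,  9.70217576e-01,  2.42227997e-01],
       [-9.99998105e-01,  1.94363422e-03, -1.13396712e-04]]), 'wrist_force': array([0.75985404, 0.14382781, 0.06695185]), 'moment': array([-0.03496848,  0.00821999,  0.00195083]), 'gripper_width': 0.9948362474899609}
```

View pics/side0.png

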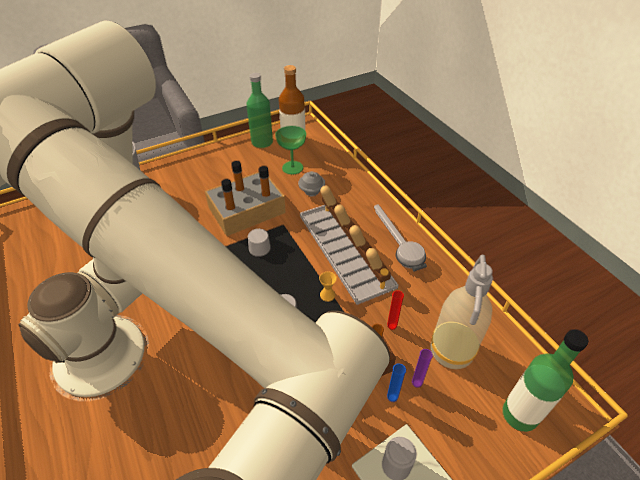

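View pics/top0.png

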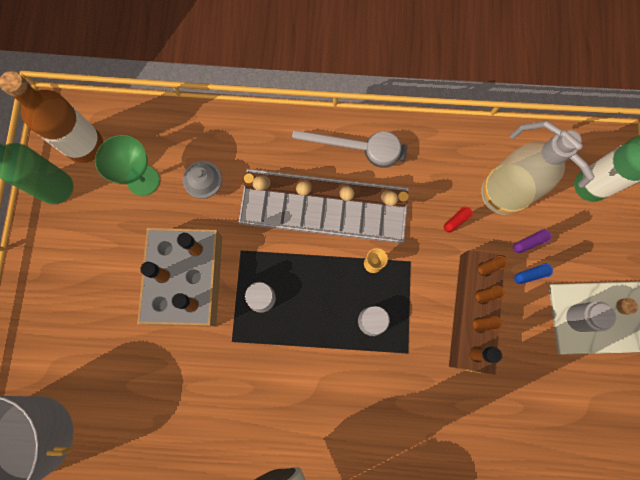

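```bash
cat > h.py <<'E'
import numpy as np,cv2
from station import r
_c={}
def cal(n):
    if n not in _c:
        c=r.calibration(n);K=np.array([[c['fx'],0,c['cx']],[0,c['fy'],c['cy']],[0,0,1]])
        _c[n]=(K,np.array(c['D'],float),np.array(c['rvec'],float),np.array(c['tvec'],float))
    return _c[n]
def ray(n,uv):
    K,D,rv,t=cal(n);R=cv2.Rodrigues(rv)[0]
    p=cv2.undistortPoints(np.array(uv,float).reshape(-1,1,2),K,D).reshape(-1,2)
    d=np.c_[p,np.ones(len(p))]@R
    return -R.T@t,d
def plane(n,uv,z):
    o,d=ray(n,uv); return o+d*((z-o[2])/d[:,2])[:,None]
def proj(n,P):
    K,D,rv,t=cal(n);return cv2.projectPoints(np.array(P,float).reshape(-1,1,3),rv,t,K,D)[0].reshape(-1,2)
def tri(uv1,uv2,n1="side",n2="top"):
    o1,d1=ray(n1,uv1);o2,d2=ray(n2,uv2);out=[]
    for a,b in zip(d1,d2):
        A=np.c_[a,-b];s=np.linalg.lstsq(A,o2-o1,rcond=None)[0]
        p,q=o1+a*s[0],o2+b*s[1];out.append(np.r_[(p+q)/2,np.linalg.norm(p-q)])
    return np.array(out)
def crop(n,name,x0,y0,x1,y1,k,im=None):
    if im is None: im=r.capture(n)
    cv2.imwrite(f"pics/{name}.png",cv2.resize(im[y0:y1,x0:x1,::-1],None,fx=k,fy=k,interpolation=cv2.INTER_CUBIC))
E
python3 - <<'E'
from h import *
im=r.capture("top")
np.save("top0.npy",im)
crop("top","caseA",120,210,260,350,4,im)
crop("top","rackA",430,220,630,370,4,im)
crop("top","standA",220,150,430,360,2,im) if 0 else crop("top","standA",225,155,425,355,3,im)
print(cal("top"),ray("top",[[320,240]])[0],ray("side",[[320,240]])[0])
E
```

```text
(array([[501.13019721,   0.        , 315.63873697],
       [  0.        , 501.13019721, 240.39537516],
       [  0.        ,   0.        ,   1.        ]]), array([0.04115269, 0.        , 0.        , 0.        , 0.        ]), array([ 2.18092643, -2.04346837,  0.21499152]), array([-0.01603626,  0.56814132,  0.94669645])) [0.36442181 0.01293544 1.04225971] [ 0.18916845 -0.70999134  0.94963978]
```

View pics/caseA.png

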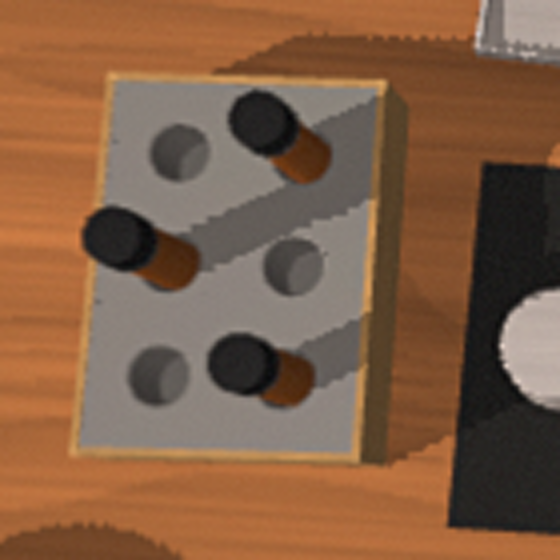

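View pics/rackA.png

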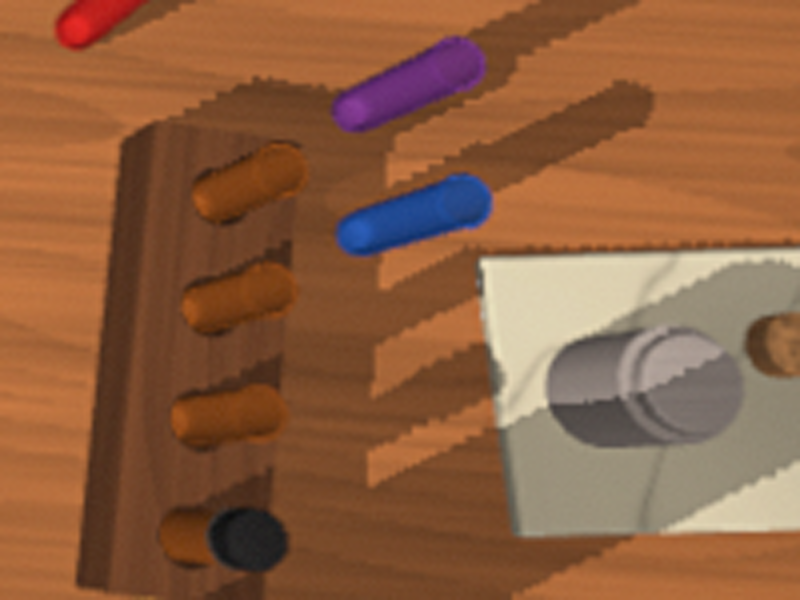

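View pics/standA.png

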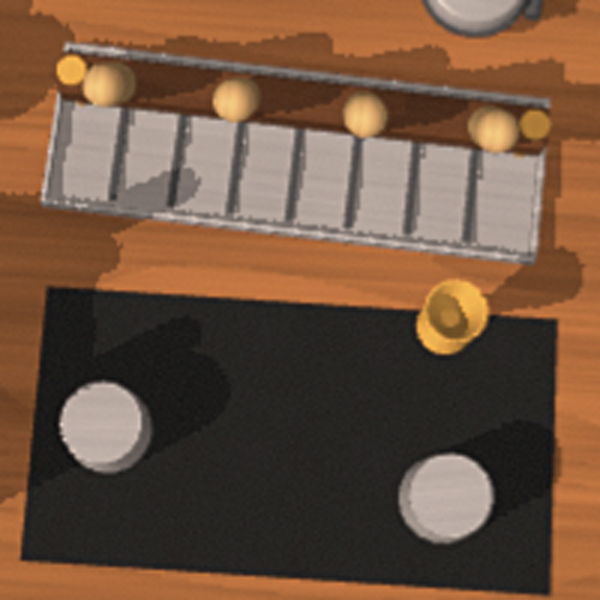

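```bash
cat >> h.py <<'E'
def rigid2(model,meas):
    m=np.array(model,float);w=np.array(meas,float);a=m-m.mean(0);b=w-w.mean(0)
    th=np.arctan2((a[:,0]*b[:,1]-a[:,1]*b[:,0]).sum(),(a*b).sum())
    R=np.array([[np.cos(th),-np.sin(th)],[np.sin(th),np.cos(th)]]);t=w.mean(0)-R@m.mean(0)
    return th,R,t,(w-(m@R.T+t))*1000
def un(c,x0,y0,k): return (np.array(c,float)+.5)/k-.5+np.array([x0,y0])
E
python3 - <<'E'
from h import *
np.set_printoptions(precision=4,suppress=True)
c=un([(108,75),(385,82),(360,460),(72,455)],120,210,4)
P=plane("top",c,0.066)[:,:2];print("case corners",P)
h=plane("top",un([(180,153),(293,266),(159,376)],120,210,4),0.065)[:,:2];print("holes",h)
f=plane("top",un([(262,122),(118,238),(242,363)],120,210,4),0.155)[:,:2];print("caps",f)
# rack top face corners
rc=plane("top",un([(160,122),(302,140),(268,602)],430,220,4),0.065)[:,:2];print("rack",rc)
t=plane("top",un([(282,168),(272,289),(262,410)],430,220,4),0.145)[:,:2];print("E tops",t)
print("K",plane("top",un([(248,541)],430,220,4),0.155)[:,:2])
print("blue/purple/red tops",plane("top",un([(466,198),(462,62)],430,220,4),0.13)[:,:2], plane("top",un([(358,238),(352,112)],430,220,4),0.01)[:,:2])
print("cups",plane("top",un([(101,426),(446,495)],225,155,3),0.053)[:,:2])
print("pegs",plane("top",un([(105,84),(234,99),(363,115),(490,129)],225,155,3),0.118)[:,:2])
print("tray",plane("top",un([(66,44),(550,103),(533,262),(42,205)],225,155,3),0.01)[:,:2])
print("jigger",plane("top",un([(456,308)],225,155,3),0.068)[:,:2])
E
```

```text
case corners [[0.5687 0.3575]
 [0.5742 0.2206]
 [0.3887 0.2128]
 [0.3827 0.3495]]
holes [[0.532  0.3175]
 [0.4797 0.2558]
 [0.4225 0.3136]]
caps [[0.533  0.2547]
 [0.4766 0.3118]
 [0.425  0.2506]]
rack [[ 0.5669 -0.2845]
 [ 0.5625 -0.3539]
 [ 0.3404 -0.3346]]
E tops [[ 0.5328 -0.3148]
 [ 0.4777 -0.3097]
 [ 0.4241 -0.3047]]
K [[ 0.3674 -0.2945]]
blue/purple/red tops [[ 0.5273 -0.4031]
 [ 0.5909 -0.4031]] [[ 0.5241 -0.4024]
 [ 0.5902 -0.4005]]
cups [[ 0.4489  0.1262]
 [ 0.4189 -0.1015]]
pegs [[ 0.6619  0.1354]
 [ 0.6574  0.052 ]
 [ 0.6522 -0.0311]
 [ 0.6482 -0.1125]]
tray [[ 0.7247  0.1802]
 [ 0.7034 -0.1693]
 [ 0.5865 -0.1607]
 [ 0.6048  0.1862]]
jigger [[ 0.5398 -0.1014]]
```

```bash
python3 - <<'E'
from h import *
np.set_printoptions(precision=4,suppress=True)
im=np.load("top0.npy"); 
hsv=cv2.cvtColor(im,cv2.COLOR_RGB2HSV)
g=im.max(2).astype(int)
def blobs(mask,x0,y0,x1,y1,amin):
    m=np.zeros_like(mask);m[y0:y1,x0:x1]=mask[y0:y1,x0:x1]
    cs,_=cv2.findContours(m.astype(np.uint8),cv2.RETR_EXTERNAL,cv2.CHAIN_APPROX_NONE)
    return [c for c in cs if cv2.contourArea(c)>amin]
# caps
for c in blobs((g<45),120,210,260,350,20)+blobs((g<45),430,220,560,375,20):
    (x,y),w,a=cv2.fitEllipse(c); print("cap",x,y,w,plane("top",[[x,y]],.155)[0][:2])
side=r.capture("side");np.save("side0.npy",side)
crop("side","sideA",190,60,410,310,3,side)
crop("side","sideA",190,120,440,310,3,side)
E
```

```text
cap 180.63719177246094 300.7197570800781 (13.52334976196289, 16.7086238861084) [0.4245 0.2497]
cap 149.780029296875 269.31396484375 (13.48044204711914, 17.585508346557617) [0.4763 0.3106]
cap 247.60569763183594 303.68243408203125 (25.90779685974121, 113.98191833496094) [0.4267 0.1322]
cap 185.6213836669922 240.46035766601562 (13.4171724319458, 16.753503799438477) [0.5325 0.2537]
cap 491.4371337890625 354.19879150390625 (14.366989135742188, 17.912778854370117) [ 0.3685 -0.2942]
```

View pics/sideA.png

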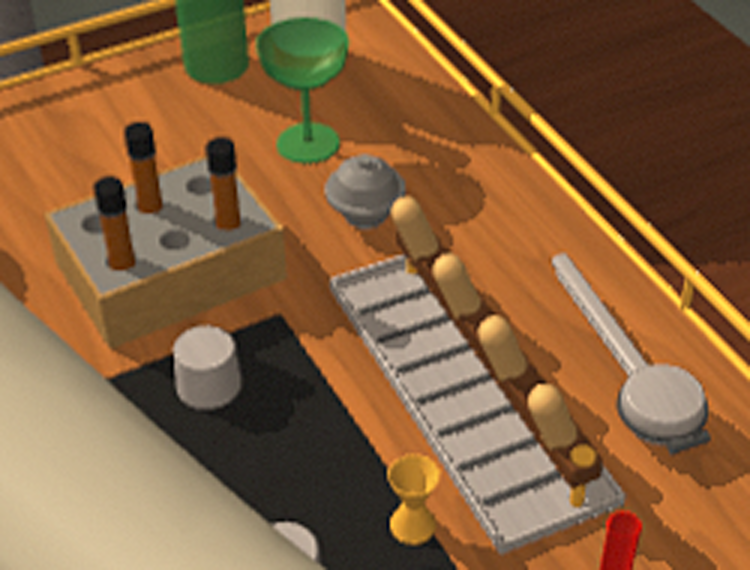

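```bash
python3 - <<'E'
from h import *
np.set_printoptions(precision=4,suppress=True)
U=lambda L: un(L,190,120,3)
print("holes",plane("side",U([(201,186),(174,240),(96,222)]),0.065)[:,:2])
print("corners",plane("side",U([(213,157),(285,231),(106,297),(49,214)]),0.066)[:,:2])
print("caps",plane("side",U([(221,145),(139,130),(109,184)]),0.155)[:,:2])
ctop=un([(262,122),(118,238),(242,363)],120,210,4)
print("caps tri",tri(U([(221,145),(139,130),(109,184)]),ctop))
print("cup",plane("side",U([(207,340)]),0.053)[:,:2])
model=[(.094,.069),(.094,-.069),(-.094,-.069),(-.094,.069),(.055,.03),(0,-.03),(-.055,.03)]
top=[(.5687,.3575),(.5742,.2206),(.3887,.2128),(.3827,.3495),(.532,.3175),(.4797,.2558),(.4225,.3136)]
th,R,t,e=rigid2(model,top);print("case",np.degrees(th),t,e)
H=np.array([(x,y) for x in(.055,0,-.055) for y in(.03,-.03)])@R.T+t;print(H)
# stand
th,R,t,e=rigid2([(.06,.175),(.06,-.175),(-.06,-.175),(-.06,.175)],[(.7247,.1802),(.7034,-.1693),(.5865,-.1607),(.6048,.1862)])
print("stand",np.degrees(th),t,e);print("pegs",np.array([(0,y) for y in(-.1275,-.0425,.0425,.1275)])@R.T+t)
pt=tri(U([(409,208),(450,266),(497,328),(548,397)]),un([(105,84),(234,99),(363,115),(490,129)],225,155,3));print(pt)
E
```

```text
holes [[0.5323 0.3176]
 [0.4786 0.2565]
 [0.4227 0.3166]]
corners [[0.5605 0.3525]
 [0.5757 0.2165]
 [0.3945 0.2134]
 [0.3867 0.3485]]
caps [[0.5365 0.2581]
 [0.4789 0.3153]
 [0.4269 0.255 ]]
caps tri [[0.5335 0.2533 0.159  0.0024]
 [0.4768 0.3103 0.1589 0.0014]
 [0.4251 0.2492 0.1598 0.0008]]
cup [[0.4573 0.1316]]
case 2.3861530208864594 [0.4785 0.2853] [[-0.8813 -0.6861]
 [-1.1268  0.2943]
 [ 1.2102  0.3215]
 [ 0.9557 -0.8588]
 [-0.2389 -0.0962]
 [-0.0846  0.4417]
 [ 0.1658  0.5836]]
[[0.5322 0.3176]
 [0.5347 0.2576]
 [0.4773 0.3153]
 [0.4798 0.2554]
 [0.4223 0.313 ]
 [0.4248 0.2531]]
stand -3.2831261459452175 [0.6549 0.0091] [[-0.0738 -0.1766]
 [-1.3293 -0.251 ]
 [ 1.5738  1.4766]
 [-0.1707 -1.049 ]]
pegs [[ 0.6475 -0.1182]
 [ 0.6524 -0.0333]
 [ 0.6573  0.0515]
 [ 0.6622  0.1364]]
[[ 0.6629  0.1348  0.1193  0.003 ]
 [ 0.6583  0.0518  0.1177  0.0017]
 [ 0.6542 -0.0316  0.1168  0.0033]
 [ 0.6516 -0.1138  0.1126  0.0036]]
```

```bash
cat >> h.py <<'E'
from scipy.spatial.transform import Rotation as Ro
np.set_printoptions(precision=4,suppress=True)
def target_R(yaw,lean=0,leanyaw=0):
    # jaw (tool y) along world yaw deg, tool x down; lean deg tilts tool-x toward direction leanyaw (horizontal)
    y=np.array([np.cos(np.radians(yaw)),np.sin(np.radians(yaw)),0]);x=np.array([0,0,-1.])
    R=np.c_[x,y,np.cross(x,y)]
    if lean:
        a=np.radians(leanyaw);d=np.array([np.cos(a),np.sin(a),0])
        ax=np.cross([0,0,-1.],d); R=Ro.from_rotvec(np.radians(lean)*ax).as_matrix()@R
    return R
def inc(pos,R,s=None):
    s=s or r.sense();R0=np.array(s['ee_rot']);p0=np.array(s['tcp_pos'])
    rv=Ro.from_matrix(R0.T@R).as_rotvec(degrees=True);d=R0.T@(np.array(pos)-p0)
    n=max(np.linalg.norm(d)/.0417,np.linalg.norm(rv)/7.16)
    print("t %.2f"%s['time_s'],"tcp",p0,"w %.3f"%s['gripper_width'],"F",s['wrist_force'].round(1),"\n  rot",rv.round(1),"shift",d.round(4),"rows>=%.1f"%n)
E
python3 - <<'E'
from h import *
s=r.sense()
inc([.533,-.3155,.28],target_R(84.7))
print(plane("top",[[497,195]],0.0)[:,:2],plane("top",[[590,315],[380,150],[200,180]],0.06)[:,:2])
E
```

```text
t 0.20 tcp [ 0.1514 -0.606   0.2079] w 1.002 F [-0.2 -1.2  0.2] 
  rot [19.3 -0.  -0.1] shift [-0.0719  0.1895  0.4406] rows>=11.6
[[ 0.7054 -0.3624]] [[ 0.456  -0.515 ]
 [ 0.7677 -0.1001]
 [ 0.6779  0.265 ]]
```

Request:
move_arm(increments=[0,0,0,-0.04,0,0,0.045,3,0,0,-0.072,0.02,0.04,0.045,19.3,0,0,-0.072,0.1895,0.4406,0.045,19.3,0,0,-0.072,0.1895,0.4406,0.045,19.3,0,0,-0.072,0.1895,0.4406,0.045,19.3,0,0,-0.072,0.1895,0.4406,0.045,19.3,0,0,-0.072,0.1895,0.4406,0.045,19.3,0,0,-0.072,0.1895,0.4406,0.045,19.3,0,0,-0.072,0.1895,0.4406,0.045,19.3,0,0,-0.072,0.1895,0.4406,0.045,19.3,0,0,-0.072,0.1895,0.4406,0.045,19.3,0,0,-0.072,0.1895,0.4406,0.045])

```text
time_s: 1.2
tcp_pos: [0.5063, -0.3351, 0.28]
ee_rot: [[-0.0, 0.092, 0.996], [0.0, 0.996, -0.092], [-1.0, 0.0, -0.0]]
wrist_force: [0.8, -1.0, 0.1]
gripper_width: 0.52
```

```bash
python3 - <<'E'
from h import *
inc([.533,-.3155,.107],target_R(84.7))
print(r.sense()['joints'])
E
```

```text
t 1.20 tcp [ 0.5063 -0.3351  0.28  ] w 0.520 F [ 0.8 -1.   0.1] 
  rot [ 0. -0. -0.] shift [0.173  0.022  0.0248] rows>=4.2
[-18.2449  18.0837   4.7728  -0.0041 -76.6918 -77.017 ]
```

Request:
move_arm(increments=[0,0,0,0,0.022,0.0248,0.045,0,0,0,0,0.022,0.0248,0.045,0,0,0,0,0.022,0.0248,0.045])

```text
time_s: 1.45
tcp_pos: [0.533, -0.3157, 0.279]
ee_rot: [[-0.002, 0.089, 0.996], [0.001, 0.996, -0.089], [-1.0, 0.0, -0.002]]
wrist_force: [-0.7, -1.1, 0.2]
gripper_width: 0.52
```

```bash
python3 - <<'E'
from h import *
inc([.533,-.3155,.107],target_R(84.7))
im=r.capture("side");np.save("side1.npy",im);cv2.imwrite("pics/side1.png",im[:,:,::-1])
im=r.capture("top");crop("top","top1",420,200,620,350,4,im)
E
```

```text
t 1.45 tcp [ 0.533  -0.3157  0.279 ] w 0.520 F [-0.7 -1.1  0.2] 
  rot [ 0.2 -0.1 -0. ] shift [0.172  0.0001 0.0003] rows>=4.1
```

View pics/side1.png

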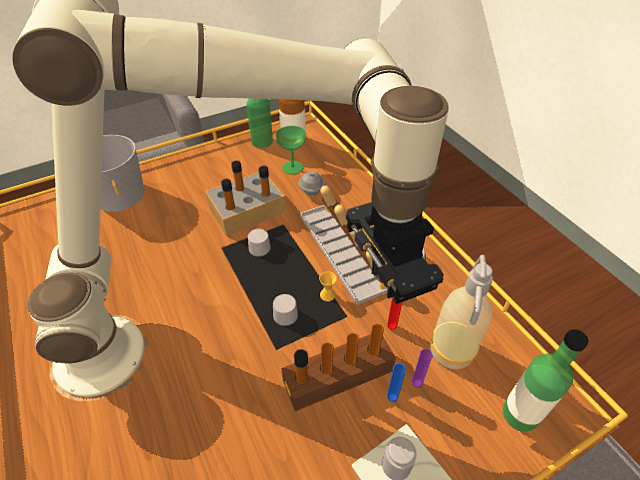

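```bash
python3 - <<'E'
from h import *
im=np.load("side1.npy");crop("side","side1z",270,310,470,420,4,im)
E
```

```text
(no output)
```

View pics/side1z.png

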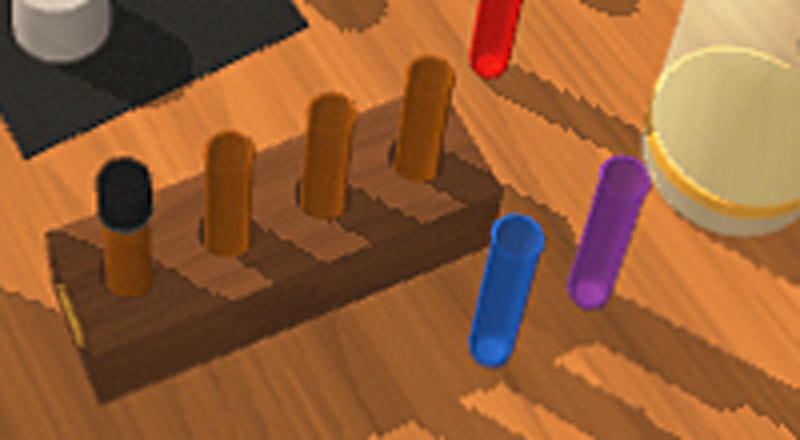

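View pics/top1.png

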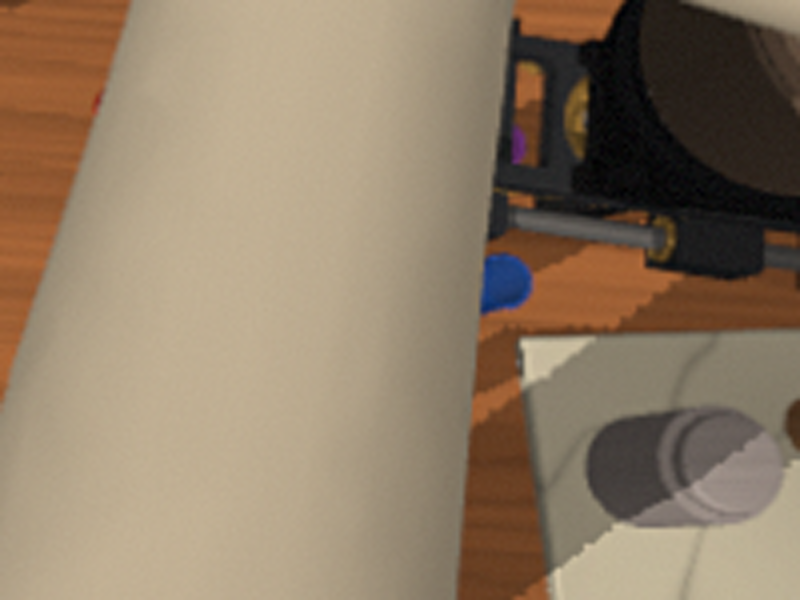

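```bash
python3 - <<'E'
from h import *
print(plane("side",un([(432,72),(332,107),(232,146)],270,310,4),.145)[:,:2],plane("side",un([(126,176)],270,310,4),.155)[:,:2])
print(plane("side",un([(49,232),(500,187),(95,352)],270,310,4),.065)[:,:2])
print(plane("side",un([(417,165),(322,204),(227,243),(128,283)],270,310,4),.065)[:,:2])
inc([.5325,-.3145,.107],target_R(84.7))
E
```

```text
[[ 0.5341 -0.3133]
 [ 0.4796 -0.3064]
 [ 0.4255 -0.3018]] [[ 0.3705 -0.2968]]
[[ 0.3414 -0.2599]
 [ 0.5608 -0.3503]
 [ 0.3335 -0.3294]]
[[ 0.5296 -0.3183]
 [ 0.4736 -0.3137]
 [ 0.4192 -0.3093]
 [ 0.3644 -0.3046]]
t 1.55 tcp [ 0.5314 -0.3172  0.2796] w 0.521 F [-0.5 -0.  -0.6] 
  rot [ 0.  -0.1 -0. ] shift [0.1726 0.0028 0.001 ] rows>=4.1
```

Request:
move_arm(increments=[0,0,0,0.03,0.0025,0.0015,0.045,0,0,0,0.06,0.0025,0.0015,0.045,0,0,0,0.09,0.0025,0.0015,0.045,0,0,0,0.12,0.0025,0.0015,0.045,0,0,0,0.15,0.0025,0.0015,0.045,0,0,0,0.1725,0.0025,0.0015,0.045,0,0,0,0.1725,0.0025,0.0015,0.045,0,0,0,0.1725,0.0025,0.0015,0.045,0,0,0,0.1725,0.0025,0.0015,0.045])

```text
time_s: 2.3
tcp_pos: [0.5342, -0.3161, 0.1095]
ee_rot: [[0.003, 0.093, 0.996], [-0.002, 0.996, -0.093], [-1.0, -0.001, 0.003]]
wrist_force: [-0.1, 0.7, 0.3]
gripper_width: 0.517
```

```bash
python3 - <<'E'
from h import *
inc([.5335,-.314,.107],target_R(84.7))
im=r.capture("side");crop("side","side2",270,220,470,420,3,im)
E
```

```text
t 2.30 tcp [ 0.5342 -0.3161  0.1095] w 0.517 F [-0.1  0.7  0.3] 
  rot [-0.   0.2  0.1] shift [ 0.0025  0.0021 -0.0009] rows>=0.1
```

View pics/side2.png

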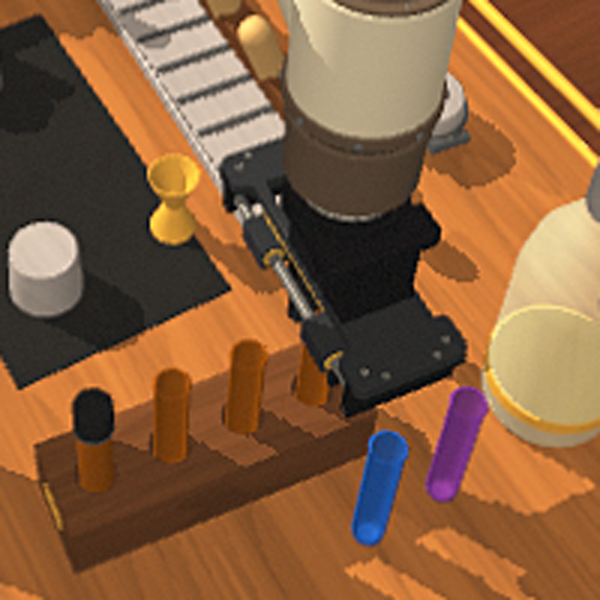

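Request:
move_arm(increments=[0,0,0,0.002,0.001,0,0.045,0,0,0,0.002,0.001,0,0.015,0,0,0,0.002,0.001,0,0.01,0,0,0,0.002,0.001,0,0.01,0,0,0,0.002,0.001,0,0.01,0,0,0,0.002,0.001,0,0.01,0,0,0,0.002,0.001,0,0.01,0,0,0,0.002,0.001,0,0.01])

```text
time_s: 3.02
tcp_pos: [0.5338, -0.3138, 0.1056]
ee_rot: [[0.0, 0.092, 0.996], [-0.0, 0.996, -0.092], [-1.0, -0.0, 0.0]]
wrist_force: [0.4, 0.0, 1.0]
gripper_width: 0.269
```

```bash
python3 - <<'E'
from h import *
inc([.5335,-.314,.28],target_R(84.7))
inc([.5322,.3176,.28],target_R(92.4))
E
```

```text
t 3.02 tcp [ 0.5338 -0.3138  0.1056] w 0.269 F [0.4 0.  1. ] 
  rot [0. 0. 0.] shift [-0.1744 -0.0002 -0.0002] rows>=4.2
t 3.02 tcp [ 0.5338 -0.3138  0.1056] w 0.269 F [0.4 0.  1. ] 
  rot [-7.7  0.   0. ] shift [-0.1744  0.6286 -0.0595] rows>=15.7
```

Request:
move_arm(increments=[0,0,0,-0.03,0,0,0.01,0,0,0,-0.07,0,0,0.01,0,0,0,-0.11,0,0,0.01,0,0,0,-0.15,0,0,0.01,0,0,0,-0.18,0.02,0,0.01,0,0,0,-0.18,0.055,-0.005,0.01,-1,0,0,-0.18,0.095,-0.01,0.01,-2,0,0,-0.18,0.135,-0.013,0.01,-3,0,0,-0.18,0.175,-0.017,0.01,-3,0,0,-0.18,0.215,-0.02,0.01,-4,0,0,-0.18,0.255,-0.024,0.01,-4,0,0,-0.18,0.295,-0.028,0.01])

```text
time_s: 4.02
tcp_pos: [0.5323, -0.0157, 0.2854]
ee_rot: [[-0.0, 0.022, 1.0], [0.0, 1.0, -0.022], [-1.0, 0.0, -0.0]]
wrist_force: [0.0, 0.6, -1.0]
gripper_width: 0.265
```

```bash
python3 - <<'E'
from h import *
inc([.5322,.3176,.285],target_R(92.4))
E
```

```text
t 4.02 tcp [ 0.5323 -0.0157  0.2854] w 0.265 F [ 0.   0.6 -1. ] 
  rot [-3.6 -0.  -0. ] shift [ 0.0004  0.3332 -0.0073] rows>=8.0
```

Request:
move_arm(increments=[0,0,0,0,0.04,-0.001,0.01,-1,0,0,0,0.08,-0.002,0.01,-1.5,0,0,0,0.12,-0.003,0.01,-2,0,0,0,0.16,-0.004,0.01,-2.5,0,0,0,0.2,-0.005,0.01,-3,0,0,0,0.24,-0.006,0.01,-3.6,0,0,0,0.28,-0.007,0.01,-3.6,0,0,0,0.31,-0.0073,0.01,-3.6,0,0,0,0.333,-0.0073,0.01,-3.6,0,0,0,0.333,-0.0073,0.01,-3.6,0,0,0,0.333,-0.0073,0.01,-3.6,0,0,0,0.333,-0.0073,0.01])

```text
time_s: 5.02
tcp_pos: [0.5328, 0.315, 0.2851]
ee_rot: [[-0.001, -0.041, 0.999], [-0.001, 0.999, 0.041], [-1.0, -0.001, -0.001]]
wrist_force: [0.4, -0.0, 0.4]
gripper_width: 0.269
```

```bash
python3 - <<'E'
from h import *
inc([.5322,.3176,.285],target_R(92.4))
im=r.capture("side");cv2.imwrite("pics/side3.png",im[:,:,::-1]);crop("side","side3",170,60,370,260,3,im)
im=r.capture("top");crop("top","top3",100,160,300,360,3,im)
E
```

```text
t 5.02 tcp [0.5328 0.315  0.2851] w 0.269 F [ 0.4 -0.   0.4] 
  rot [-0.1 -0.   0. ] shift [ 0.0001  0.0026 -0.0004] rows>=0.1
```

View pics/side3.png

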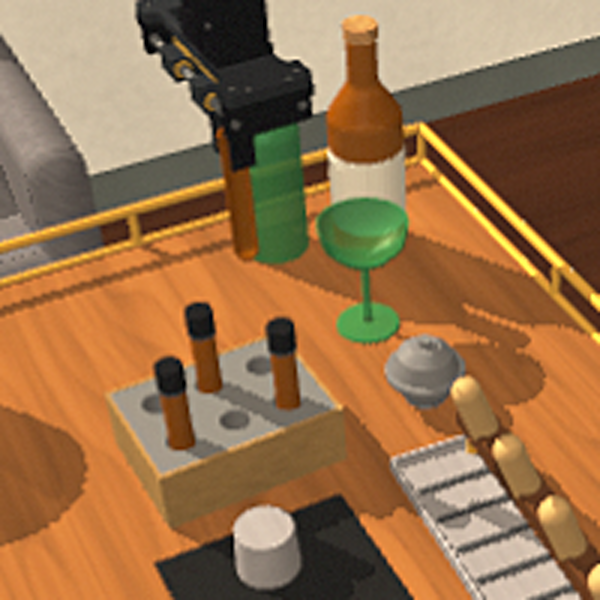

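View pics/top3.png

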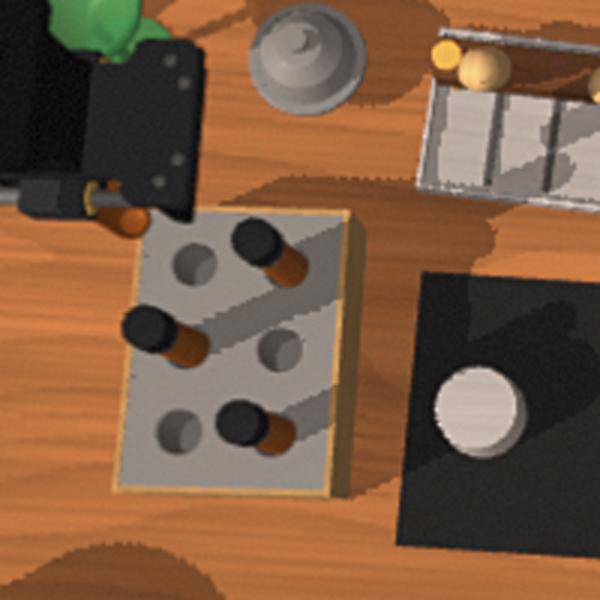

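```bash
python3 - <<'E'
from h import *
print(tri(un([(245,247)],170,60,3),un([(134,221)],100,160,3)))
print(plane("top",un([(134,221)],100,160,3),.2),plane("top",un([(195,264)],100,160,3),.065))
inc([.5322,.3176,.16],target_R(92.4))
E
```

```text
[[0.5291 0.3087 0.2119 0.0006]]
[[0.5318 0.3129 0.2   ]] [[0.5324 0.3175 0.065 ]]
t 5.12 tcp [0.533  0.3144 0.2857] w 0.266 F [ 0.1 -0.7 -0.4] 
  rot [-0.1 -0.   0. ] shift [ 0.1257  0.0033 -0.0007] rows>=3.0
```

Request:
move_arm(increments=[0,0,0,0.01,0.0033,-0.0007,0.01,0,0,0,0.04,0.0033,-0.0007,0.01,0,0,0,0.075,0.0033,-0.0007,0.01,0,0,0,0.1,0.0033,-0.0007,0.01,0,0,0,0.11,0.0033,-0.0007,0.01,0,0,0,0.11,0.0033,-0.0007,0.01,0,0,0,0.11,0.0033,-0.0007,0.01])

```text
time_s: 5.7
tcp_pos: [0.5328, 0.3187, 0.1762]
ee_rot: [[0.001, -0.04, 0.999], [-0.0, 0.999, 0.04], [-1.0, -0.0, 0.001]]
wrist_force: [0.0, 0.2, 0.2]
gripper_width: 0.264
```

```bash
python3 - <<'E'
from h import *
inc([.5322,.3176,.107],target_R(92.4))
im=r.capture("side");crop("side","side4",170,60,370,260,3,im)
im=r.capture("top");crop("top","top4",100,160,300,360,3,im)
E
```

```text
t 5.70 tcp [0.5328 0.3187 0.1762] w 0.264 F [0.  0.2 0.2] 
  rot [-0.1  0.1  0. ] shift [ 0.0692 -0.0011 -0.0008] rows>=1.7
```

View pics/side4.png

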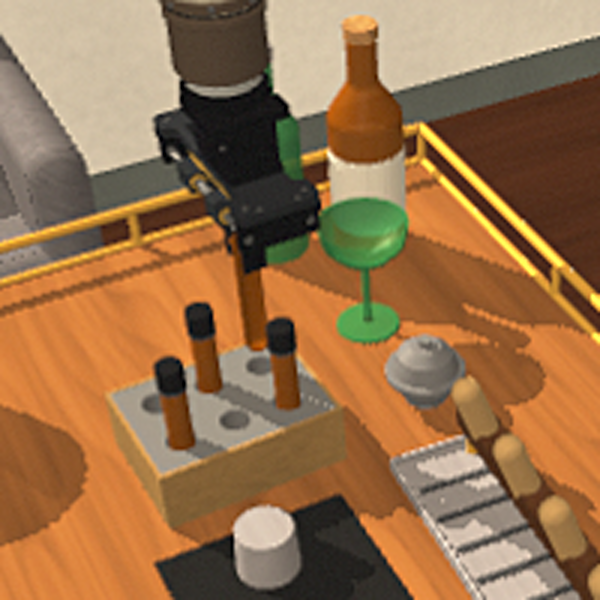

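View pics/top4.png

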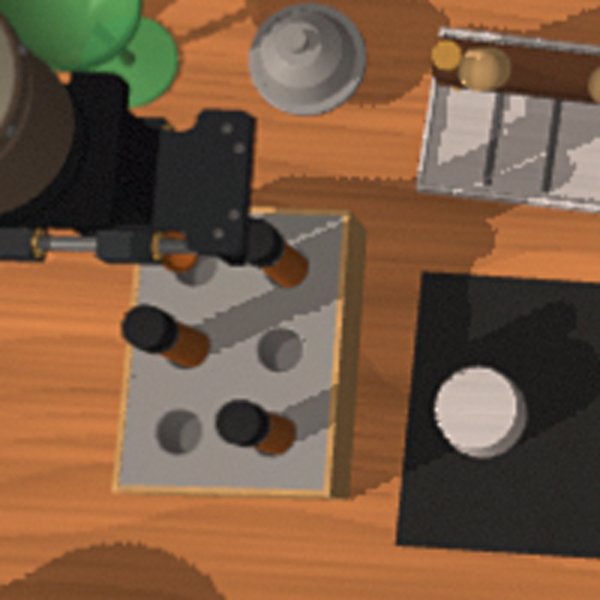

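Request:
move_arm(increments=[0,0,0,0.008,-0.0008,-0.0005,0.01,0,0,0,0.016,-0.0008,-0.0005,0.01,0,0,0,0.024,-0.0008,-0.0005,0.01,0,0,0,0.032,-0.0008,-0.0005,0.01,0,0,0,0.04,-0.0008,-0.0005,0.01,0,0,0,0.048,-0.0008,-0.0005,0.01,0,0,0,0.048,-0.0008,-0.0005,0.01])

```text
time_s: 6.38
tcp_pos: [0.531, 0.3175, 0.1251]
ee_rot: [[-0.002, -0.04, 0.999], [-0.002, 0.999, 0.04], [-1.0, -0.002, -0.002]]
wrist_force: [1.0, -0.9, -0.7]
gripper_width: 0.265
```

```bash
python3 - <<'E'
from h import *
inc([.5322,.3176,.1056],target_R(92.4))
E
```

```text
t 6.38 tcp [0.531  0.3175 0.1251] w 0.265 F [ 1.  -0.9 -0.7] 
  rot [-0.1 -0.1  0.1] shift [0.0195 0.0001 0.0012] rows>=0.5
```

Request:
move_arm(increments=[0,0,0,0.007,0,0.001,0.01,0,0,0,0.013,0,0.001,0.01,0,0,0,0.017,0,0.001,0.01,0,0,0,0.02,0,0.001,0.01,0,0,0,0.02,0,0.001,0.01,0,0,0,0.02,0,0.001,0.01])

```text
time_s: 6.88
tcp_pos: [0.5326, 0.318, 0.1074]
ee_rot: [[-0.0, -0.041, 0.999], [-0.0, 0.999, 0.041], [-1.0, -0.0, -0.0]]
wrist_force: [0.6, 0.1, 0.7]
gripper_width: 0.266
```

```bash
python3 - <<'E'
from h import *
inc([.5322,.3176,.1056],target_R(92.4))
E
```

```text
t 6.88 tcp [0.5326 0.318  0.1074] w 0.266 F [0.6 0.1 0.7] 
  rot [-0.1 -0.   0. ] shift [ 0.0018 -0.0004 -0.0005] rows>=0.0
```

Request:
move_arm(increments=[0,0,0,0.0015,0,0,0.01,0,0,0,0.0015,0,0,0.01,0,0,0,0.0015,0,0,0.042,0,0,0,0.0015,0,0,0.042,0,0,0,0.0015,0,0,0.042,0,0,0,0.0015,0,0,0.042,0,0,0,-0.025,0,0,0.042,0,0,0,-0.065,0,0,0.042,0,0,0,-0.1,0,0,0.042,0,0,0,-0.1,-0.04,0,0.042,0,0,0,-0.1,-0.08,0,0.042,0,0,0,-0.1,-0.12,0,0.042])

```text
time_s: 7.88
tcp_pos: [0.5374, 0.1975, 0.2083]
ee_rot: [[0.001, -0.042, 0.999], [0.001, 0.999, 0.042], [-1.0, 0.001, 0.001]]
wrist_force: [1.2, 0.1, 0.3]
gripper_width: 0.482
```

```bash
python3 - <<'E'
from h import *
inc([.4787,-.308,.2],target_R(84.7))
im=r.capture("side");crop("side","side5",170,60,370,260,3,im)
im=r.capture("top");crop("top","top5",100,160,300,360,3,im)
E
```

```text
t 7.88 tcp [0.5374 0.1975 0.2083] w 0.482 F [1.2 0.1 0.3] 
  rot [ 7.7  0.1 -0.1] shift [ 0.0076 -0.5026 -0.0801] rows>=12.2
```

View pics/side5.png

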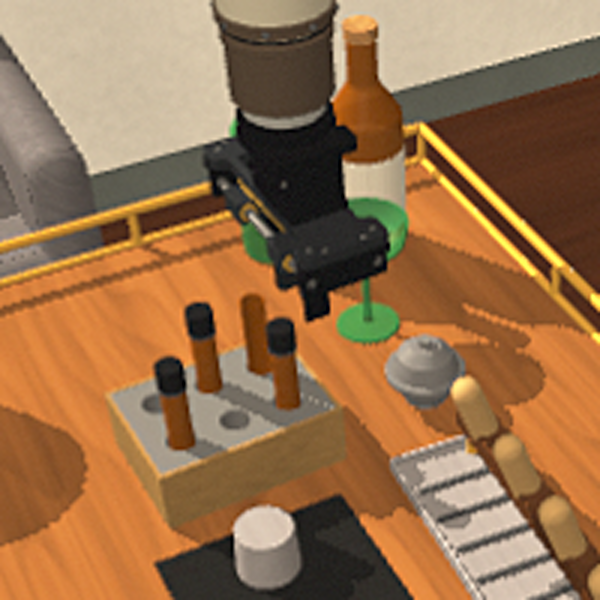

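View pics/top5.png

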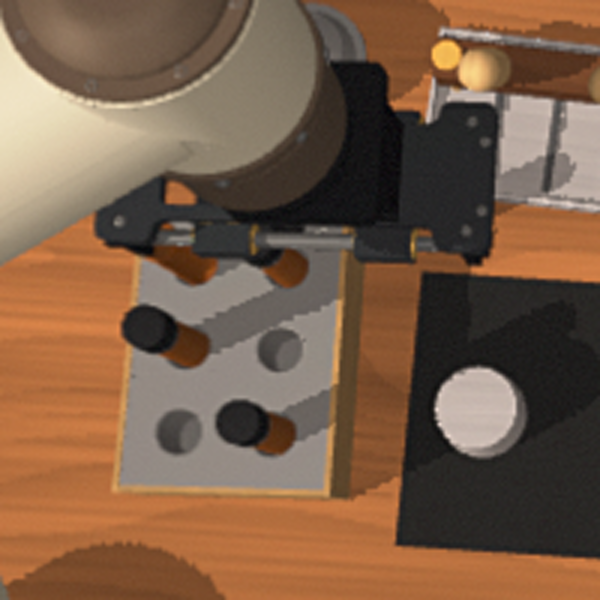

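```bash
python3 - <<'E'
from h import *
inc([.534,.257,.2],target_R(92.4))
E
```

```text
t 7.98 tcp [0.537  0.1937 0.2082] w 0.481 F [-0.7  0.5 -1. ] 
  rot [-0.3 -0.   0. ] shift [ 0.0082  0.0634 -0.0007] rows>=1.5
```

Request:
move_arm(increments=[0,0,0,0,0.035,-0.0005,0.042,0,0,0,0,0.0634,-0.0005,0.042,0,0,0,0.008,0.0634,-0.0005,0.042,0,0,0,0.035,0.0634,-0.0005,0.042,0,0,0,0.06,0.0634,-0.0005,0.042,0,0,0,0.077,0.0634,-0.0005,0.042,0,0,0,0.077,0.0634,-0.0005,0.042,0,0,0,0.077,0.0634,-0.0005,0.042])

```text
time_s: 8.65
tcp_pos: [0.5343, 0.2613, 0.1299]
ee_rot: [[-0.001, -0.041, 0.999], [-0.002, 0.999, 0.041], [-1.0, -0.002, -0.001]]
wrist_force: [-0.5, -0.4, 0.6]
gripper_width: 0.482
```

```bash
python3 - <<'E'
from h import *
inc([.534,.257,.131],target_R(92.4))
im=r.capture("side");crop("side","side6",170,60,370,260,3,im)
E
```

```text
t 8.65 tcp [0.5343 0.2613 0.1299] w 0.482 F [-0.5 -0.4  0.6] 
  rot [-0.  -0.1  0.1] shift [-0.0011 -0.0043 -0.0005] rows>=0.1
```

View pics/side6.png

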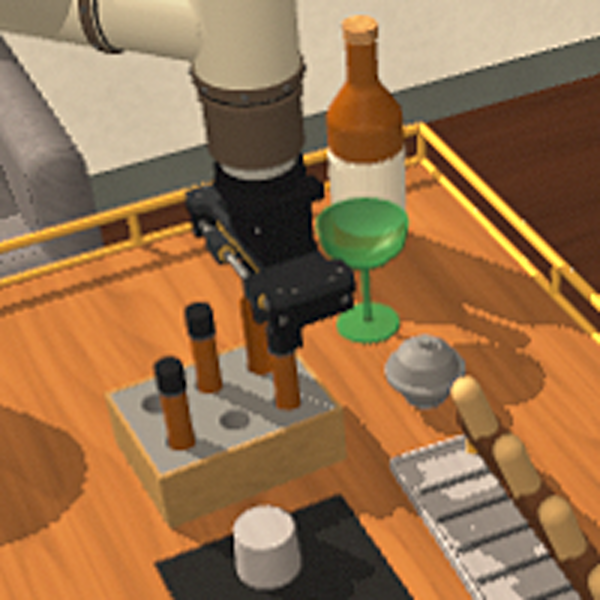

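Request:
move_arm(increments=[0,0,0,-0.001,-0.0043,-0.0005,0.042,0,0,0,-0.001,-0.0043,-0.0005,0.042,0,0,0,-0.001,-0.0043,-0.0005,0.01,0,0,0,-0.001,-0.0043,-0.0005,0.01,0,0,0,-0.001,-0.0043,-0.0005,0.01,0,0,0,-0.001,-0.0043,-0.0005,0.01,0,0,0,-0.001,-0.0043,-0.0005,0.01,0,0,0,-0.001,-0.0043,-0.0005,0.01])

```text
time_s: 9.37
tcp_pos: [0.5344, 0.2573, 0.1318]
ee_rot: [[0.001, -0.041, 0.999], [0.0, 0.999, 0.041], [-1.0, 0.0, 0.001]]
wrist_force: [0.4, -0.3, 1.2]
gripper_width: 0.299
```

```bash
python3 - <<'E'
from h import *
inc([.5325,-.315,.32],target_R(84.7))
E
```

```text
t 9.37 tcp [0.5344 0.2573 0.1318] w 0.299 F [ 0.4 -0.3  1.2] 
  rot [ 7.6  0.  -0. ] shift [-0.1884 -0.5717 -0.0251] rows>=14.4
```

Request:
move_arm(increments=[0,0,0,-0.03,0,0,0.01,0,0,0,-0.07,0,0,0.01,0,0,0,-0.11,0,0,0.01,0,0,0,-0.15,0,0,0.01,0,0,0,-0.18,-0.02,0,0.01,1,0,0,-0.18,-0.06,-0.003,0.01,2,0,0,-0.18,-0.1,-0.005,0.01,3,0,0,-0.18,-0.14,-0.007,0.01,4,0,0,-0.18,-0.18,-0.009,0.01,4,0,0,-0.18,-0.22,-0.011,0.01,5,0,0,-0.18,-0.26,-0.013,0.01,5,0,0,-0.18,-0.3,-0.015,0.01])

```text
time_s: 10.37
tcp_pos: [0.5306, -0.0449, 0.3112]
ee_rot: [[-0.001, 0.047, 0.999], [0.0, 0.999, -0.047], [-1.0, 0.0, -0.001]]
wrist_force: [0.3, 0.2, -0.6]
gripper_width: 0.297
```

```bash
python3 - <<'E'
from h import *
inc([.5328,-.3137,.31],target_R(84.6))
E
```

```text
t 10.37 tcp [ 0.5306 -0.0449  0.3112] w 0.297 F [ 0.3  0.2 -0.6] 
  rot [ 2.7 -0.  -0. ] shift [ 0.0011 -0.2684  0.0148] rows>=6.4
```

Request:
move_arm(increments=[0.5,0,0,0,-0.04,0.002,0.01,1,0,0,0,-0.08,0.004,0.01,1.5,0,0,0,-0.12,0.006,0.01,2,0,0,0,-0.16,0.009,0.01,2.7,0,0,0,-0.2,0.011,0.01,2.7,0,0,0,-0.235,0.013,0.01,2.7,0,0,0,-0.258,0.0145,0.01,2.7,0,0,0,-0.266,0.0148,0.01,2.7,0,0,0,-0.266,0.0148,0.01,2.7,0,0,0,-0.266,0.0148,0.01,2.7,0,0,0,-0.266,0.0148,0.01])

```text
time_s: 11.28
tcp_pos: [0.5338, -0.3084, 0.3114]
ee_rot: [[-0.0, 0.092, 0.996], [0.0, 0.996, -0.092], [-1.0, 0.0, -0.0]]
wrist_force: [0.4, -1.4, -0.1]
gripper_width: 0.297
```

```bash
python3 - <<'E'
from h import *
inc([.5328,-.3137,.195],target_R(84.6))
im=r.capture("side");crop("side","side7",270,220,470,420,3,im)
E
```

```text
t 11.28 tcp [ 0.5338 -0.3084  0.3114] w 0.297 F [ 0.4 -1.4 -0.1] 
  rot [ 0.1 -0.  -0. ] shift [ 0.1164 -0.0054 -0.0005] rows>=2.8
```

View pics/side7.png

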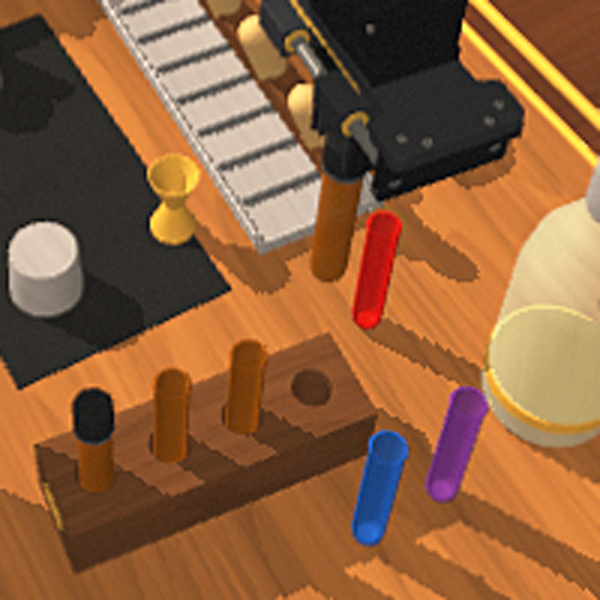

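```bash
python3 - <<'E'
from h import *
print(plane("side",un([(311,387)],270,220,3),.065))
print(plane("side",un([(328,273)],270,220,3),.195))
inc([.5328,-.3137,.195],target_R(84.6))
E
```

```text
[[ 0.5315 -0.3133  0.065 ]]
[[ 0.5362 -0.307   0.195 ]]
t 11.33 tcp [ 0.5339 -0.3082  0.3117] w 0.297 F [ 0.6 -0.1 -0.6] 
  rot [ 0.1  0.  -0. ] shift [ 0.1167 -0.0056 -0.0006] rows>=2.8
```

Request:
move_arm(increments=[0,0,0,0.01,-0.0055,-0.001,0.01,0,0,0,0.045,-0.0055,-0.001,0.01,0,0,0,0.08,-0.0055,-0.001,0.01,0,0,0,0.105,-0.0055,-0.001,0.01,0,0,0,0.116,-0.0055,-0.001,0.01,0,0,0,0.116,-0.0055,-0.001,0.01,0,0,0,0.116,-0.0055,-0.001,0.01])

```text
time_s: 11.92
tcp_pos: [0.5327, -0.315, 0.1961]
ee_rot: [[0.0, 0.093, 0.996], [-0.001, 0.996, -0.093], [-1.0, -0.001, 0.001]]
wrist_force: [-0.3, -0.8, 0.3]
gripper_width: 0.295
```

```bash
python3 - <<'E'
from h import *
inc([.5325,-.3136,.132],target_R(84.6))
im=r.capture("side");crop("side","side8",270,220,470,420,3,im)
E
```

```text
t 11.92 tcp [ 0.5327 -0.315   0.1961] w 0.295 F [-0.3 -0.8  0.3] 
  rot [0.1 0.  0.1] shift [ 0.0641  0.0015 -0.0004] rows>=1.5
```

View pics/side8.png

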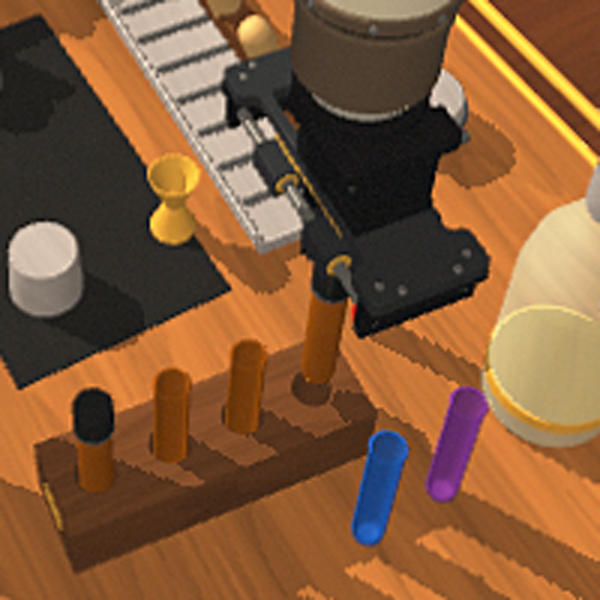

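Request:
move_arm(increments=[0,0,0,0.008,0.001,-0.0003,0.01,0,0,0,0.016,0.001,-0.0003,0.01,0,0,0,0.024,0.001,-0.0003,0.01,0,0,0,0.032,0.001,-0.0003,0.01,0,0,0,0.04,0.001,-0.0003,0.01,0,0,0,0.046,0.001,-0.0003,0.01,0,0,0,0.046,0.001,-0.0003,0.01])

```text
time_s: 12.55
tcp_pos: [0.531, -0.3136, 0.1473]
ee_rot: [[-0.003, 0.094, 0.996], [0.001, 0.996, -0.094], [-1.0, 0.001, -0.003]]
wrist_force: [0.6, -0.4, -0.5]
gripper_width: 0.292
```

```bash
python3 - <<'E'
from h import *
inc([.5325,-.3136,.132],target_R(84.6))
E
```

```text
t 12.55 tcp [ 0.531  -0.3136  0.1473] w 0.292 F [ 0.6 -0.4 -0.5] 
  rot [ 0.  -0.2 -0.1] shift [0.0153 0.0001 0.0016] rows>=0.4
```

Request:
move_arm(increments=[0,0,0,0.007,0,0.001,0.01,0,0,0,0.013,0,0.001,0.01,0,0,0,0.0165,0,0.001,0.01,0,0,0,0.0165,0,0.001,0.01,0,0,0,0.0165,0,0.001,0.01])

```text
time_s: 12.97
tcp_pos: [0.533, -0.3141, 0.1328]
ee_rot: [[-0.0, 0.094, 0.996], [-0.0, 0.996, -0.094], [-1.0, -0.0, -0.0]]
wrist_force: [0.1, -0.0, -0.5]
gripper_width: 0.296
```

```bash
python3 - <<'E'
from h import *
inc([.5325,-.3136,.132],target_R(84.6))
E
```

```text
t 12.97 tcp [ 0.533  -0.3141  0.1328] w 0.296 F [ 0.1 -0.  -0.5] 
  rot [ 0. -0.  0.] shift [ 0.0008  0.0004 -0.0005] rows>=0.0
```

Request:
move_arm(increments=[0,0,0,0.001,0,0,0.01,0,0,0,0.001,0,0,0.042,0,0,0,0.001,0,0,0.042,0,0,0,0.001,0,0,0.042,0,0,0,0.001,0,0,0.042,0,0,0,-0.02,0,0,0.042,0,0,0,-0.055,0,0,0.042,0,0,0,-0.07,0,-0.02,0.042,0,0,0,-0.07,0,-0.045,0.042,0,0,0,-0.07,0,-0.055,0.042,0,0,0,-0.07,0,-0.055,0.042,0,0,0,-0.07,0,-0.055,0.042])

```text
time_s: 13.97
tcp_pos: [0.4781, -0.309, 0.2031]
ee_rot: [[0.0, 0.094, 0.996], [-0.0, 0.996, -0.094], [-1.0, -0.0, 0.0]]
wrist_force: [0.8, -0.1, -0.8]
gripper_width: 0.483
```

```bash
python3 - <<'E'
from h import *
inc([.4784,-.3083,.107],target_R(84.6))
im=r.capture("side");crop("side","side9",270,220,470,420,3,im)
E
```

```text
t 13.97 tcp [ 0.4781 -0.309   0.2031] w 0.483 F [ 0.8 -0.1 -0.8] 
  rot [0. 0. 0.] shift [0.0961 0.0007 0.0002] rows>=2.3
```

View pics/side9.png

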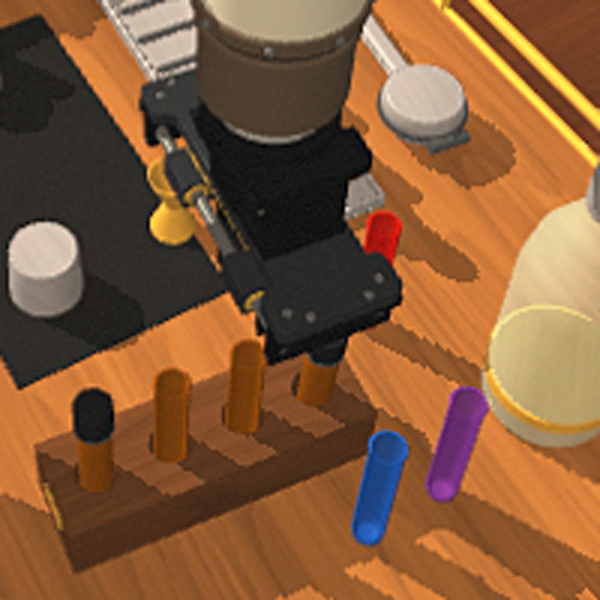

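Request:
move_arm(increments=[0,0,0,0.03,0.0007,0,0.042,0,0,0,0.06,0.0007,0,0.042,0,0,0,0.085,0.0007,0,0.042,0,0,0,0.097,0.0007,0,0.042,0,0,0,0.097,0.0007,0,0.042,0,0,0,0.097,0.0007,0,0.01,0,0,0,0.097,0.0007,0,0.01,0,0,0,0.097,0.0007,0,0.01,0,0,0,0.097,0.0007,0,0.01,0,0,0,0.097,0.0007,0,0.01,0,0,0,0.097,0.0007,0,0.01])

```text
time_s: 14.93
tcp_pos: [0.479, -0.3085, 0.1071]
ee_rot: [[0.002, 0.093, 0.996], [-0.001, 0.996, -0.093], [-1.0, -0.001, 0.002]]
wrist_force: [1.1, 0.4, 2.0]
gripper_width: 0.268
```

```bash
python3 - <<'E'
from h import *
inc([.4798,.2555,.285],target_R(92.4))
E
```

```text
t 14.93 tcp [ 0.479  -0.3085  0.1071] w 0.268 F [1.1 0.4 2. ] 
  rot [-7.8  0.1  0. ] shift [-0.1784  0.5614 -0.0515] rows>=14.2
```

Request:
move_arm(increments=[0,0,0,-0.03,0,0,0.01,0,0,0,-0.07,0,0,0.01,0,0,0,-0.11,0,0,0.01,0,0,0,-0.15,0,0,0.01,0,0,0,-0.178,0.02,-0.002,0.01,-1,0,0,-0.178,0.06,-0.006,0.01,-2,0,0,-0.178,0.1,-0.01,0.01,-3,0,0,-0.178,0.14,-0.013,0.01,-4,0,0,-0.178,0.18,-0.017,0.01,-4,0,0,-0.178,0.22,-0.02,0.01,-5,0,0,-0.178,0.26,-0.024,0.01,-5,0,0,-0.178,0.3,-0.028,0.01])

```text
time_s: 15.93
tcp_pos: [0.4777, -0.0051, 0.2843]
ee_rot: [[0.001, 0.006, 1.0], [0.0, 1.0, -0.006], [-1.0, 0.0, 0.001]]
wrist_force: [0.0, -0.4, -1.3]
gripper_width: 0.266
```

```bash
python3 - <<'E'
from h import *
inc([.4798,.2555,.285],target_R(92.4))
E
```

```text
t 15.93 tcp [ 0.4777 -0.0051  0.2843] w 0.266 F [ 0.  -0.4 -1.3] 
  rot [-2.8  0.  -0. ] shift [-0.0006  0.2607  0.0005] rows>=6.3
```

Request:
move_arm(increments=[-0.5,0,0,0,0.04,0,0.01,-1,0,0,0,0.08,0,0.01,-1.5,0,0,0,0.12,0,0.01,-2,0,0,0,0.16,0,0.01,-2.8,0,0,0,0.2,0,0.01,-2.8,0,0,0,0.235,0,0.01,-2.8,0,0,0,0.255,0,0.01,-2.8,0,0,0,0.2625,0,0.01,-2.8,0,0,0,0.2625,0,0.01,-2.8,0,0,0,0.2625,0,0.01,-2.8,0,0,0,0.2625,0,0.01,-2.8,0,0,0,0.2625,0,0.01])

```text
time_s: 16.93
tcp_pos: [0.4803, 0.2542, 0.2843]
ee_rot: [[0.0, -0.041, 0.999], [0.0, 0.999, 0.041], [-1.0, 0.0, 0.0]]
wrist_force: [0.3, 0.1, -1.4]
gripper_width: 0.267
```

```bash
python3 - <<'E'
from h import *
inc([.4798,.2555,.176],target_R(92.4))
E
```

```text
t 16.93 tcp [0.4803 0.2542 0.2843] w 0.267 F [ 0.3  0.1 -1.4] 
  rot [-0.1  0.  -0. ] shift [ 0.1083  0.0013 -0.0004] rows>=2.6
```

Request:
move_arm(increments=[0,0,0,0.01,0.0013,-0.0004,0.01,0,0,0,0.04,0.0013,-0.0004,0.01,0,0,0,0.075,0.0013,-0.0004,0.01,0,0,0,0.1,0.0013,-0.0004,0.01,0,0,0,0.109,0.0013,-0.0004,0.01,0,0,0,0.109,0.0013,-0.0004,0.01,0,0,0,0.109,0.0013,-0.0004,0.01])

```text
time_s: 17.52
tcp_pos: [0.4805, 0.2568, 0.1757]
ee_rot: [[0.001, -0.042, 0.999], [0.0, 0.999, 0.042], [-1.0, -0.0, 0.001]]
wrist_force: [0.9, -0.7, 0.3]
gripper_width: 0.268
```

```bash
python3 - <<'E'
from h import *
inc([.4798,.2555,.1068],target_R(92.4))
im=r.capture("side");crop("side","side10",170,60,370,260,3,im)
im=r.capture("top");crop("top","top10",100,160,300,360,3,im)
E
```

```text
t 17.52 tcp [0.4805 0.2568 0.1757] w 0.268 F [ 0.9 -0.7  0.3] 
  rot [0.  0.1 0. ] shift [ 0.0689 -0.0013 -0.0008] rows>=1.7
```

View pics/side10.png

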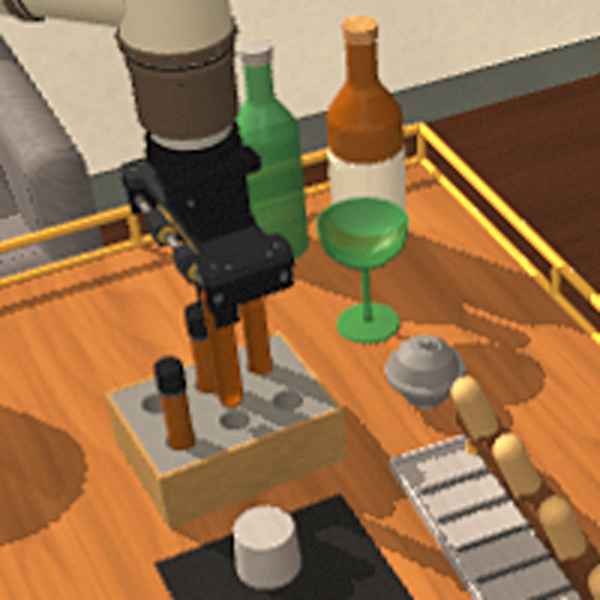

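View pics/top10.png

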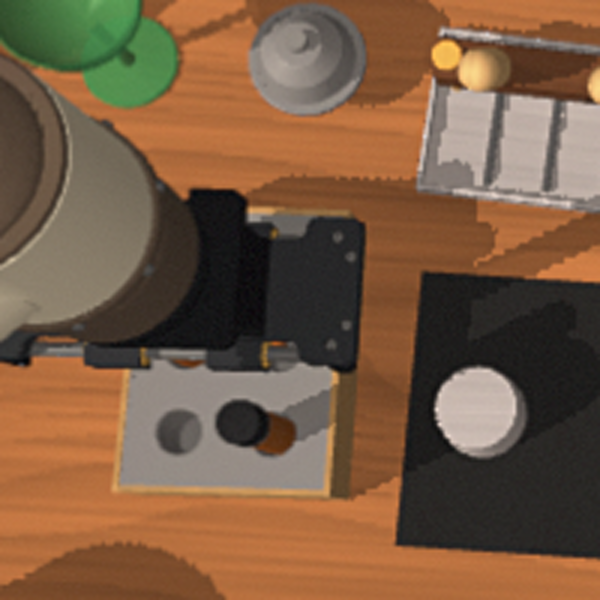

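Request:
move_arm(increments=[0,0,0,0.008,-0.001,-0.0008,0.01,0,0,0,0.016,-0.001,-0.0008,0.01,0,0,0,0.024,-0.001,-0.0008,0.01,0,0,0,0.032,-0.001,-0.0008,0.01,0,0,0,0.04,-0.001,-0.0008,0.01,0,0,0,0.048,-0.001,-0.0008,0.01,0,0,0,0.048,-0.001,-0.0008,0.01])

```text
time_s: 18.2
tcp_pos: [0.4784, 0.2554, 0.1249]
ee_rot: [[-0.002, -0.042, 0.999], [-0.002, 0.999, 0.042], [-1.0, -0.002, -0.002]]
wrist_force: [1.7, 0.8, -1.4]
gripper_width: 0.266
```

```bash
python3 - <<'E'
from h import *
inc([.4798,.2555,.1068],target_R(92.4))
E
```

```text
t 18.20 tcp [0.4784 0.2554 0.1249] w 0.266 F [ 1.7  0.8 -1.4] 
  rot [ 0.  -0.1  0.1] shift [0.0181 0.0001 0.0014] rows>=0.4
```

Request:
move_arm(increments=[0,0,0,0.007,0,0.001,0.01,0,0,0,0.013,0,0.001,0.01,0,0,0,0.017,0,0.001,0.01,0,0,0,0.02,0,0.001,0.01,0,0,0,0.02,0,0.001,0.01,0,0,0,0.02,0,0.001,0.01])

```text
time_s: 18.7
tcp_pos: [0.48, 0.2558, 0.1071]
ee_rot: [[-0.0, -0.042, 0.999], [-0.0, 0.999, 0.042], [-1.0, -0.0, -0.0]]
wrist_force: [-0.6, -0.4, 1.6]
gripper_width: 0.265
```

```bash
python3 - <<'E'
from h import *
inc([.4798,.2555,.1068],target_R(92.4))
E
```

```text
t 18.70 tcp [0.48   0.2558 0.1071] w 0.265 F [-0.6 -0.4  1.6] 
  rot [ 0. -0.  0.] shift [ 0.0003 -0.0003 -0.0002] rows>=0.0
```

Request:
move_arm(increments=[0,0,0,0.0005,0,0,0.01,0,0,0,0.0005,0,0,0.042,0,0,0,0.0005,0,0,0.042,0,0,0,0.0005,0,0,0.042,0,0,0,0.0005,0,0,0.042,0,0,0,-0.025,0,0,0.042,0,0,0,-0.065,0,0,0.042,0,0,0,-0.1,0,0,0.042,0,0,0,-0.1,0.035,0,0.042,0,0,0,-0.1,0.06,0,0.042,0,0,0,-0.1,0.06,0,0.042,0,0,0,-0.1,0.06,0,0.042])

```text
time_s: 19.7
tcp_pos: [0.477, 0.3166, 0.2064]
ee_rot: [[-0.001, -0.044, 0.999], [-0.0, 0.999, 0.044], [-1.0, -0.0, -0.001]]
wrist_force: [0.5, -0.6, 0.5]
gripper_width: 0.485
```

```bash
python3 - <<'E'
from h import *
inc([.4772,.315,.131],target_R(92.4))
im=r.capture("side");crop("side","side11",170,60,370,260,3,im)
E
```

```text
t 19.70 tcp [0.477  0.3166 0.2064] w 0.485 F [ 0.5 -0.6  0.5] 
  rot [ 0.1 -0.   0. ] shift [ 0.0754 -0.0016  0.0002] rows>=1.8
```

View pics/side11.png

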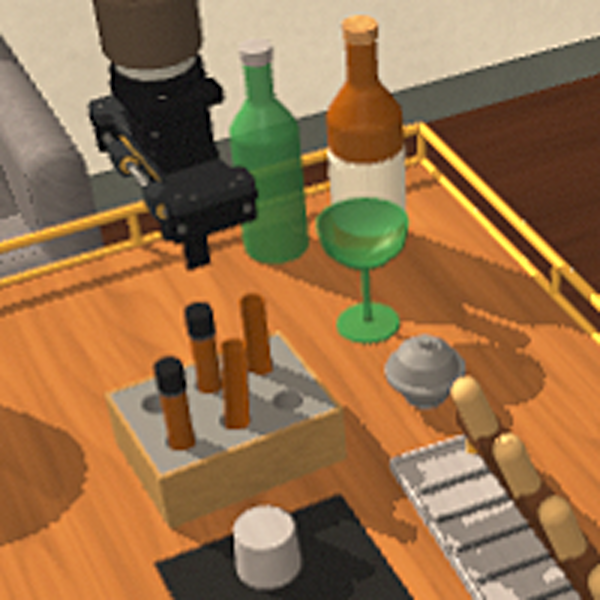

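E2 stands in the case at (235,385). Now the second capped tube.

Request:
move_arm(increments=[0,0,0,0.01,-0.0012,0.0002,0.042,0,0,0,0.035,-0.0012,0.0002,0.042,0,0,0,0.06,-0.0012,0.0002,0.042,0,0,0,0.0745,-0.0012,0.0002,0.042,0,0,0,0.0745,-0.0012,0.0002,0.042,0,0,0,0.0745,-0.0012,0.0002,0.01,0,0,0,0.0745,-0.0012,0.0002,0.01,0,0,0,0.0745,-0.0012,0.0002,0.01,0,0,0,0.0745,-0.0012,0.0002,0.01,0,0,0,0.0745,-0.0012,0.0002,0.01,0,0,0,0.0745,-0.0012,0.0002,0.01])

```text
time_s: 20.67
tcp_pos: [0.4783, 0.3151, 0.1336]
ee_rot: [[0.002, -0.043, 0.999], [0.002, 0.999, 0.043], [-1.0, 0.001, 0.002]]
wrist_force: [-0.5, -0.2, 2.9]
gripper_width: 0.297
```

```bash
python3 - <<'E'
from h import *
inc([.4781,-.3084,.31],target_R(84.6))
E
```

```text
t 20.67 tcp [0.4783 0.3151 0.1336] w 0.297 F [-0.5 -0.2  2.9] 
  rot [ 7.8  0.1 -0.1] shift [-0.1773 -0.6227 -0.0264] rows>=15.5
```

Request:
move_arm(increments=[0,0,0,-0.03,0,0,0.01,0,0,0,-0.07,0,0,0.01,0,0,0,-0.11,0,0,0.01,0,0,0,-0.15,0,0,0.01,0,0,0,-0.178,-0.02,0,0.01,1,0,0,-0.178,-0.06,-0.003,0.01,2,0,0,-0.178,-0.1,-0.005,0.01,3,0,0,-0.178,-0.14,-0.007,0.01,4,0,0,-0.178,-0.18,-0.009,0.01,4,0,0,-0.178,-0.22,-0.011,0.01,5,0,0,-0.178,-0.26,-0.013,0.01,5,0,0,-0.178,-0.3,-0.015,0.01])

```text
time_s: 21.67
tcp_pos: [0.4746, 0.0125, 0.3106]
ee_rot: [[0.0, 0.045, 0.999], [0.001, 0.999, -0.045], [-1.0, 0.001, 0.0]]
wrist_force: [1.3, -0.0, 0.1]
gripper_width: 0.295
```

```bash
python3 - <<'E'
from h import *
inc([.4781,-.3084,.31],target_R(84.6))
E
```

```text
t 21.67 tcp [0.4746 0.0125 0.3106] w 0.295 F [ 1.3 -0.   0.1] 
  rot [ 2.8  0.  -0. ] shift [ 0.0005 -0.3204  0.0179] rows>=7.7
```

Request:
move_arm(increments=[0.5,0,0,0,-0.04,0.002,0.01,1,0,0,0,-0.08,0.004,0.01,1.5,0,0,0,-0.12,0.007,0.01,2,0,0,0,-0.16,0.009,0.01,2.8,0,0,0,-0.2,0.011,0.01,2.8,0,0,0,-0.24,0.013,0.01,2.8,0,0,0,-0.28,0.015,0.01,2.8,0,0,0,-0.31,0.0172,0.01,2.8,0,0,0,-0.322,0.0172,0.01,2.8,0,0,0,-0.322,0.0172,0.01,2.8,0,0,0,-0.322,0.0172,0.01,2.8,0,0,0,-0.322,0.0172,0.01])

```text
time_s: 22.67
tcp_pos: [0.4781, -0.3072, 0.3105]
ee_rot: [[-0.0, 0.093, 0.996], [0.0, 0.996, -0.093], [-1.0, 0.0, -0.0]]
wrist_force: [0.2, 0.3, -0.6]
gripper_width: 0.289
```

```bash
python3 - <<'E'
from h import *
inc([.4781,-.3084,.197],target_R(84.6))
E
```

```text
t 22.67 tcp [ 0.4781 -0.3072  0.3105] w 0.289 F [ 0.2  0.3 -0.6] 
  rot [ 0.1 -0.  -0. ] shift [ 0.1135 -0.0013  0.0001] rows>=2.7
```

Request:
move_arm(increments=[0,0,0,0.01,-0.001,0,0.01,0,0,0,0.045,-0.001,0,0.01,0,0,0,0.08,-0.001,0,0.01,0,0,0,0.105,-0.001,0,0.01,0,0,0,0.114,-0.001,0,0.01,0,0,0,0.114,-0.001,0,0.01,0,0,0,0.114,-0.001,0,0.01])

```text
time_s: 23.25
tcp_pos: [0.4788, -0.309, 0.1974]
ee_rot: [[0.001, 0.092, 0.996], [-0.001, 0.996, -0.092], [-1.0, -0.001, 0.001]]
wrist_force: [-0.2, -0.8, -0.4]
gripper_width: 0.29
```

```bash
python3 - <<'E'
from h import *
inc([.4781,-.3084,.133],target_R(84.6))
im=r.capture("side");crop("side","side12",270,220,470,420,3,im)
E
```

```text
t 23.25 tcp [ 0.4788 -0.309   0.1974] w 0.290 F [-0.2 -0.8 -0.4] 
  rot [0.1 0.1 0.1] shift [ 0.0644  0.0006 -0.0009] rows>=1.5
```

View pics/side12.png

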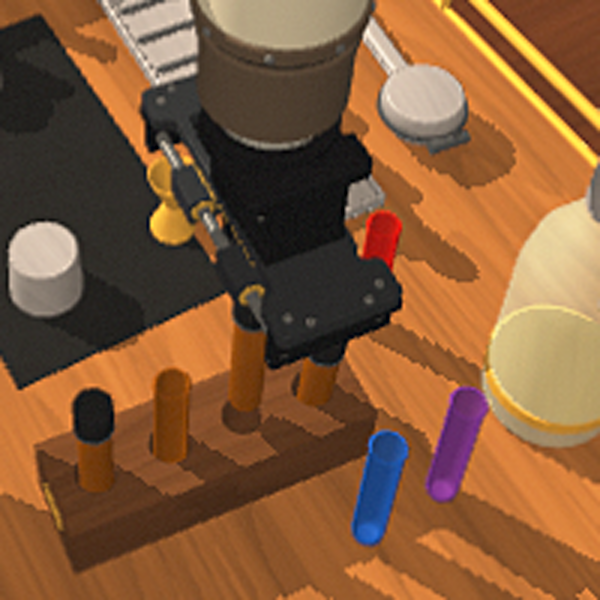

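Request:
move_arm(increments=[0,0,0,0.008,0.0005,-0.0008,0.01,0,0,0,0.016,0.0005,-0.0008,0.01,0,0,0,0.024,0.0005,-0.0008,0.01,0,0,0,0.032,0.0005,-0.0008,0.01,0,0,0,0.04,0.0005,-0.0008,0.01,0,0,0,0.046,0.0005,-0.0008,0.01,0,0,0,0.046,0.0005,-0.0008,0.01])

```text
time_s: 23.88
tcp_pos: [0.4763, -0.3082, 0.1484]
ee_rot: [[-0.003, 0.094, 0.996], [0.001, 0.996, -0.094], [-1.0, 0.001, -0.003]]
wrist_force: [-0.6, -0.4, -1.0]
gripper_width: 0.291
```

```bash
python3 - <<'E'
from h import *
inc([.4781,-.3084,.133],target_R(84.6))
E
```

```text
t 23.88 tcp [ 0.4763 -0.3082  0.1484] w 0.291 F [-0.6 -0.4 -1. ] 
  rot [ 0.  -0.2 -0.1] shift [ 0.0154 -0.      0.0019] rows>=0.4
```

Request:
move_arm(increments=[0,0,0,0.007,0,0.001,0.01,0,0,0,0.013,0,0.001,0.01,0,0,0,0.017,0,0.001,0.01,0,0,0,0.0175,0,0.001,0.01,0,0,0,0.0175,0,0.001,0.01])

```text
time_s: 24.3
tcp_pos: [0.479, -0.309, 0.1336]
ee_rot: [[0.002, 0.093, 0.996], [-0.001, 0.996, -0.093], [-1.0, -0.001, 0.002]]
wrist_force: [0.0, 0.3, 3.9]
gripper_width: 0.291
```

```bash
python3 - <<'E'
from h import *
inc([.4781,-.3084,.133],target_R(84.6))
E
```

```text
t 24.30 tcp [ 0.479  -0.309   0.1336] w 0.291 F [0.  0.3 3.9] 
  rot [0.1 0.1 0. ] shift [ 0.0006  0.0005 -0.001 ] rows>=0.0
```

Request:
move_arm(increments=[0,0,0,0,0,0,0.042,0,0,0,0,0,0,0.042,0,0,0,0,0,0,0.042,0,0,0,0,0,0,0.042,0,0,0,-0.02,0,0,0.042,0,0,0,-0.055,0,0,0.042,0,0,0,-0.07,0,-0.02,0.042,0,0,0,-0.07,0,-0.045,0.042,0,0,0,-0.07,0,-0.055,0.042,0,0,0,-0.07,0,-0.055,0.042,0,0,0,-0.07,0,-0.055,0.042])

```text
time_s: 25.22
tcp_pos: [0.4233, -0.3036, 0.2028]
ee_rot: [[-0.0, 0.094, 0.996], [0.0, 0.996, -0.094], [-1.0, 0.0, -0.0]]
wrist_force: [-0.1, 0.3, -0.3]
gripper_width: 0.483
```

```bash
python3 - <<'E'
from h import *
inc([.4242,-.3032,.107],target_R(84.6))
im=r.capture("side");crop("side","side13",270,220,470,420,3,im)
E
```

```text
t 25.22 tcp [ 0.4233 -0.3036  0.2028] w 0.483 F [-0.1  0.3 -0.3] 
  rot [ 0. -0. -0.] shift [0.0958 0.0005 0.0009] rows>=2.3
```

View pics/side13.png

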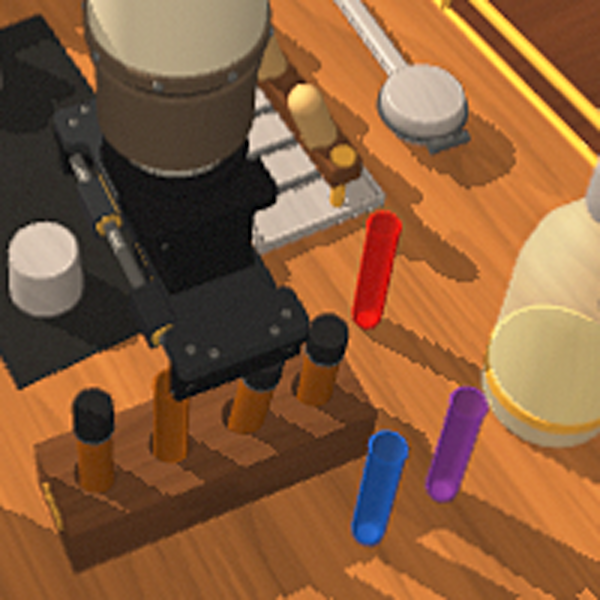

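Request:
move_arm(increments=[0,0,0,0.03,0.0005,0.0007,0.042,0,0,0,0.06,0.0005,0.0007,0.042,0,0,0,0.085,0.0005,0.0007,0.042,0,0,0,0.097,0.0005,0.0007,0.042,0,0,0,0.097,0.0005,0.0007,0.042,0,0,0,0.097,0.0005,0.0007,0.01,0,0,0,0.097,0.0005,0.0007,0.01,0,0,0,0.097,0.0005,0.0007,0.01,0,0,0,0.097,0.0005,0.0007,0.01,0,0,0,0.097,0.0005,0.0007,0.01,0,0,0,0.097,0.0005,0.0007,0.01])

```text
time_s: 26.18
tcp_pos: [0.425, -0.3033, 0.1069]
ee_rot: [[0.002, 0.093, 0.996], [-0.001, 0.996, -0.093], [-1.0, -0.001, 0.002]]
wrist_force: [-0.2, 1.1, 2.3]
gripper_width: 0.266
```

```bash
python3 - <<'E'
from h import *
inc([.4223,.313,.285],target_R(92.4))
E
```

```text
t 26.18 tcp [ 0.425  -0.3033  0.1069] w 0.266 F [-0.2  1.1  2.3] 
  rot [-7.8  0.1  0. ] shift [-0.1786  0.6133 -0.0599] rows>=15.4
```

Request:
move_arm(increments=[0,0,0,-0.03,0,0,0.01,0,0,0,-0.07,0,0,0.01,0,0,0,-0.11,0,0,0.01,0,0,0,-0.15,0,0,0.01,0,0,0,-0.178,0.02,-0.002,0.01,-1,0,0,-0.178,0.06,-0.006,0.01,-2,0,0,-0.178,0.1,-0.01,0.01,-3,0,0,-0.178,0.14,-0.014,0.01,-4,0,0,-0.178,0.18,-0.017,0.01,-4,0,0,-0.178,0.22,-0.021,0.01,-5,0,0,-0.178,0.26,-0.025,0.01,-5,0,0,-0.178,0.3,-0.029,0.01])

```text
time_s: 27.18
tcp_pos: [0.4227, 0.0, 0.2844]
ee_rot: [[0.001, 0.006, 1.0], [0.001, 1.0, -0.006], [-1.0, 0.001, 0.001]]
wrist_force: [1.3, 0.4, -1.3]
gripper_width: 0.265
```

```bash
python3 - <<'E'
from h import *
inc([.4223,.313,.285],target_R(92.4))
E
```

```text
t 27.18 tcp [0.4227 0.     0.2844] w 0.265 F [ 1.3  0.4 -1.3] 
  rot [-2.7  0.1 -0. ] shift [-0.0005  0.313  -0.0023] rows>=7.5
```

Request:
move_arm(increments=[-0.5,0,0,0,0.04,0,0.01,-1,0,0,0,0.08,-0.001,0.01,-1.5,0,0,0,0.12,-0.001,0.01,-2,0,0,0,0.16,-0.001,0.01,-2.7,0,0,0,0.2,-0.002,0.01,-2.7,0,0,0,0.24,-0.002,0.01,-2.7,0,0,0,0.28,-0.002,0.01,-2.7,0,0,0,0.305,-0.002,0.01,-2.7,0,0,0,0.3145,-0.002,0.01,-2.7,0,0,0,0.3145,-0.002,0.01,-2.7,0,0,0,0.3145,-0.002,0.01,-2.7,0,0,0,0.3145,-0.002,0.01])

```text
time_s: 28.18
tcp_pos: [0.4234, 0.3114, 0.2841]
ee_rot: [[-0.0, -0.04, 0.999], [-0.0, 0.999, 0.04], [-1.0, -0.0, -0.0]]
wrist_force: [0.3, -0.1, 0.0]
gripper_width: 0.266
```

```bash
python3 - <<'E'
from h import *
inc([.4223,.313,.176],target_R(92.4))
E
```

```text
t 28.18 tcp [0.4234 0.3114 0.2841] w 0.266 F [ 0.3 -0.1  0. ] 
  rot [-0.1 -0.   0. ] shift [ 0.1081  0.0016 -0.001 ] rows>=2.6
```

Request:
move_arm(increments=[0,0,0,0.01,0.0016,-0.001,0.01,0,0,0,0.04,0.0016,-0.001,0.01,0,0,0,0.075,0.0016,-0.001,0.01,0,0,0,0.1,0.0016,-0.001,0.01,0,0,0,0.109,0.0016,-0.001,0.01,0,0,0,0.109,0.0016,-0.001,0.01,0,0,0,0.109,0.0016,-0.001,0.01])

```text
time_s: 28.77
tcp_pos: [0.4232, 0.3142, 0.1758]
ee_rot: [[0.001, -0.04, 0.999], [0.0, 0.999, 0.04], [-1.0, 0.0, 0.001]]
wrist_force: [-0.0, 0.8, 0.8]
gripper_width: 0.267
```

```bash
python3 - <<'E'
from h import *
inc([.4223,.313,.1068],target_R(92.4))
im=r.capture("side");crop("side","side14",170,60,370,260,3,im)
im=r.capture("top");crop("top","top14",100,160,300,360,3,im)
E
```

```text
t 28.77 tcp [0.4232 0.3142 0.1758] w 0.267 F [-0.   0.8  0.8] 
  rot [-0.1  0.1 -0. ] shift [ 0.069  -0.0012 -0.001 ] rows>=1.7
```

View pics/side14.png

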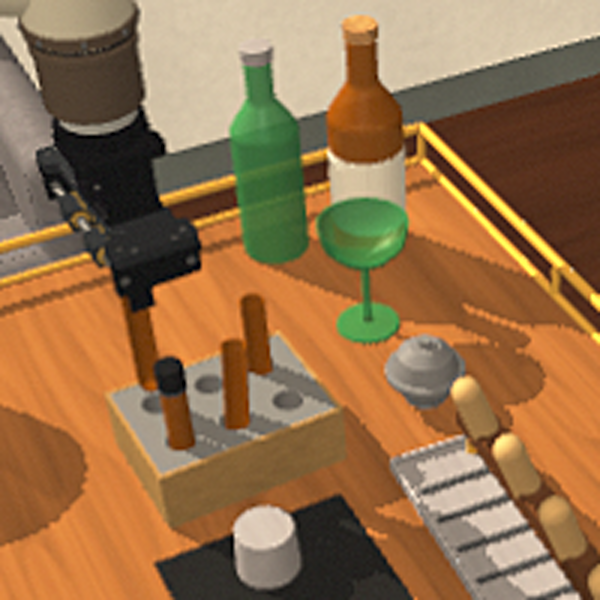

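View pics/top14.png

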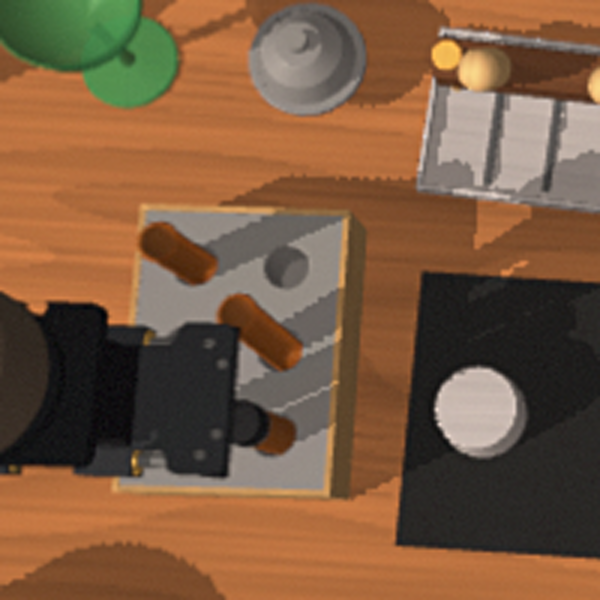

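Request:
move_arm(increments=[0,0,0,0.008,-0.001,-0.001,0.01,0,0,0,0.016,-0.001,-0.001,0.01,0,0,0,0.024,-0.001,-0.001,0.01,0,0,0,0.032,-0.001,-0.001,0.01,0,0,0,0.04,-0.001,-0.001,0.01,0,0,0,0.048,-0.001,-0.001,0.01,0,0,0,0.048,-0.001,-0.001,0.01])

```text
time_s: 29.45
tcp_pos: [0.4213, 0.3129, 0.125]
ee_rot: [[-0.001, -0.04, 0.999], [-0.002, 0.999, 0.04], [-1.0, -0.002, -0.001]]
wrist_force: [1.5, 1.0, -1.2]
gripper_width: 0.267
```

```bash
python3 - <<'E'
from h import *
inc([.4223,.313,.1068],target_R(92.4))
E
```

```text
t 29.45 tcp [0.4213 0.3129 0.125 ] w 0.267 F [ 1.5  1.  -1.2] 
  rot [-0.1 -0.1  0.1] shift [0.0182 0.0001 0.0011] rows>=0.4
```

Request:
move_arm(increments=[0,0,0,0.007,0,0.001,0.01,0,0,0,0.013,0,0.001,0.01,0,0,0,0.017,0,0.001,0.01,0,0,0,0.02,0,0.001,0.01,0,0,0,0.02,0,0.001,0.01,0,0,0,0.02,0,0.001,0.01])

```text
time_s: 29.95
tcp_pos: [0.4225, 0.3133, 0.107]
ee_rot: [[-0.0, -0.041, 0.999], [-0.0, 0.999, 0.041], [-1.0, -0.0, -0.0]]
wrist_force: [0.6, -0.4, 1.3]
gripper_width: 0.268
```

```bash
python3 - <<'E'
from h import *
inc([.4223,.313,.1068],target_R(92.4))
E
```

```text
t 29.95 tcp [0.4225 0.3133 0.107 ] w 0.268 F [ 0.6 -0.4  1.3] 
  rot [-0.1 -0.   0. ] shift [ 0.0002 -0.0003 -0.0002] rows>=0.0
```

Release, lift, go over F3 at (0.4248, 0.2531).

Request:
move_arm(increments=[0,0,0,0.0005,0,0,0.01,0,0,0,0.0005,0,0,0.042,0,0,0,0.0005,0,0,0.042,0,0,0,0.0005,0,0,0.042,0,0,0,0.0005,0,0,0.042,0,0,0,-0.025,0,0,0.042,0,0,0,-0.065,0,0,0.042,0,0,0,-0.1,0,0,0.042,0,0,0,-0.1,-0.035,0,0.042,0,0,0,-0.1,-0.06,0,0.042,0,0,0,-0.1,-0.06,0,0.042,0,0,0,-0.1,-0.06,0,0.042])

```text
time_s: 30.95
tcp_pos: [0.4248, 0.2524, 0.2072]
ee_rot: [[0.0, -0.039, 0.999], [0.001, 0.999, 0.039], [-1.0, 0.001, 0.0]]
wrist_force: [-0.2, 0.0, 0.4]
gripper_width: 0.481
```

```bash
python3 - <<'E'
from h import *
inc([.4248,.2529,.1315],target_R(92.4))
im=r.capture("side");crop("side","side15",170,60,370,260,3,im)
E
```

```text
t 30.95 tcp [0.4248 0.2524 0.2072] w 0.481 F [-0.2  0.   0.4] 
  rot [-0.2  0.  -0. ] shift [ 0.0757  0.0004 -0.    ] rows>=1.8
```

View pics/side15.png

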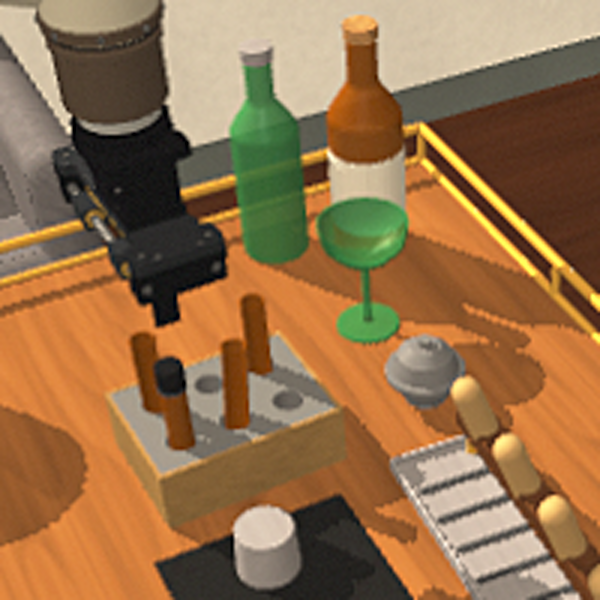

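Request:
move_arm(increments=[0,0,0,0.01,0.0004,0,0.042,0,0,0,0.035,0.0004,0,0.042,0,0,0,0.06,0.0004,0,0.042,0,0,0,0.075,0.0004,0,0.042,0,0,0,0.075,0.0004,0,0.042,0,0,0,0.075,0.0004,0,0.01,0,0,0,0.075,0.0004,0,0.01,0,0,0,0.075,0.0004,0,0.01,0,0,0,0.075,0.0004,0,0.01,0,0,0,0.075,0.0004,0,0.01,0,0,0,0.075,0.0004,0,0.01])

```text
time_s: 31.92
tcp_pos: [0.4255, 0.2544, 0.1329]
ee_rot: [[0.002, -0.041, 0.999], [0.002, 0.999, 0.041], [-1.0, 0.002, 0.002]]
wrist_force: [0.4, -0.3, 1.7]
gripper_width: 0.296
```

```bash
python3 - <<'E'
from h import *
inc([.4233,-.3032,.31],target_R(84.6))
E
```

```text
t 31.92 tcp [0.4255 0.2544 0.1329] w 0.296 F [ 0.4 -0.3  1.7] 
  rot [ 7.7  0.1 -0.1] shift [-0.1781 -0.5567 -0.0246] rows>=14.0
```

Request:
move_arm(increments=[0,0,0,-0.03,0,0,0.01,0,0,0,-0.07,0,0,0.01,0,0,0,-0.11,0,0,0.01,0,0,0,-0.15,0,0,0.01,0,0,0,-0.178,-0.02,0,0.01,1,0,0,-0.178,-0.06,-0.003,0.01,2,0,0,-0.178,-0.1,-0.005,0.01,3,0,0,-0.178,-0.14,-0.007,0.01,4,0,0,-0.178,-0.18,-0.009,0.01,4,0,0,-0.178,-0.22,-0.011,0.01,5,0,0,-0.178,-0.26,-0.013,0.01,5,0,0,-0.178,-0.3,-0.015,0.01])

```text
time_s: 32.92
tcp_pos: [0.4211, -0.0484, 0.3102]
ee_rot: [[0.001, 0.047, 0.999], [0.001, 0.999, -0.047], [-1.0, 0.001, 0.001]]
wrist_force: [1.0, 0.3, -1.3]
gripper_width: 0.297
```

```bash
python3 - <<'E'
from h import *
inc([.4233,-.3032,.31],target_R(84.6))
E
```

```text
t 32.92 tcp [ 0.4211 -0.0484  0.3102] w 0.297 F [ 1.   0.3 -1.3] 
  rot [ 2.7  0.  -0. ] shift [ 0.0001 -0.2544  0.0141] rows>=6.1
```

Request:
move_arm(increments=[0.5,0,0,0,-0.04,0.002,0.01,1,0,0,0,-0.08,0.004,0.01,1.5,0,0,0,-0.12,0.006,0.01,2,0,0,0,-0.16,0.009,0.01,2.7,0,0,0,-0.2,0.011,0.01,2.7,0,0,0,-0.235,0.0135,0.01,2.7,0,0,0,-0.255,0.0135,0.01,2.7,0,0,0,-0.256,0.0135,0.01,2.7,0,0,0,-0.256,0.0135,0.01,2.7,0,0,0,-0.256,0.0135,0.01,2.7,0,0,0,-0.256,0.0135,0.01])

```text
time_s: 33.83
tcp_pos: [0.4236, -0.3019, 0.3101]
ee_rot: [[0.0, 0.092, 0.996], [0.0, 0.996, -0.092], [-1.0, 0.0, 0.0]]
wrist_force: [-0.3, -0.3, -0.4]
gripper_width: 0.293
```

```bash
python3 - <<'E'
from h import *
inc([.4233,-.3032,.1965],target_R(84.6))
im=r.capture("side");crop("side","side16",270,220,470,420,3,im)
E
```

```text
t 33.83 tcp [ 0.4236 -0.3019  0.3101] w 0.293 F [-0.3 -0.3 -0.4] 
  rot [ 0.1  0.  -0. ] shift [ 0.1136 -0.0014 -0.0002] rows>=2.7
```

View pics/side16.png

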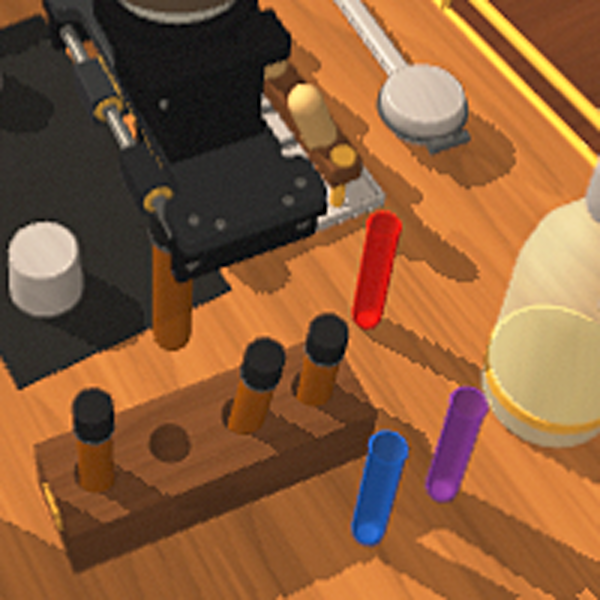

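```bash
python3 - <<'E'
from h import *
print(plane("side",un([(169,443)],270,220,3),.065))
inc([.4233,-.3032,.1965],target_R(84.6))
E
```

```text
[[ 0.4219 -0.3029  0.065 ]]
t 33.88 tcp [ 0.4238 -0.3018  0.3103] w 0.295 F [ 0.4 -0.2 -0.3] 
  rot [ 0.1  0.  -0. ] shift [ 0.1138 -0.0014 -0.0004] rows>=2.7
```

Request:
move_arm(increments=[0,0,0,0.01,-0.001,0,0.01,0,0,0,0.045,-0.001,0,0.01,0,0,0,0.08,-0.001,0,0.01,0,0,0,0.105,-0.001,0,0.01,0,0,0,0.113,-0.001,0,0.01,0,0,0,0.113,-0.001,0,0.01,0,0,0,0.113,-0.001,0,0.01])

```text
time_s: 34.47
tcp_pos: [0.4244, -0.3041, 0.1979]
ee_rot: [[0.001, 0.092, 0.996], [-0.001, 0.996, -0.092], [-1.0, -0.001, 0.001]]
wrist_force: [1.0, -0.0, -1.0]
gripper_width: 0.297
```

```bash
python3 - <<'E'
from h import *
inc([.4233,-.3032,.132],target_R(84.6))
E
```

```text
t 34.47 tcp [ 0.4244 -0.3041  0.1979] w 0.297 F [ 1. -0. -1.] 
  rot [0.1 0.1 0.1] shift [ 0.0659  0.0008 -0.0012] rows>=1.6
```

Request:
move_arm(increments=[0,0,0,0.008,0.0007,-0.0013,0.01,0,0,0,0.016,0.0007,-0.0013,0.01,0,0,0,0.024,0.0007,-0.0013,0.01,0,0,0,0.032,0.0007,-0.0013,0.01,0,0,0,0.04,0.0007,-0.0013,0.01,0,0,0,0.047,0.0007,-0.0013,0.01,0,0,0,0.047,0.0007,-0.0013,0.01])

```text
time_s: 35.05
tcp_pos: [0.4213, -0.3026, 0.1479]
ee_rot: [[-0.003, 0.094, 0.996], [0.002, 0.996, -0.094], [-1.0, 0.001, -0.003]]
wrist_force: [0.6, 0.8, -2.0]
gripper_width: 0.295
```

```bash
python3 - <<'E'
from h import *
inc([.4233,-.3032,.132],target_R(84.6))
E
```

```text
t 35.05 tcp [ 0.4213 -0.3026  0.1479] w 0.295 F [ 0.6  0.8 -2. ] 
  rot [ 0.  -0.2 -0.1] shift [ 0.0159 -0.0004  0.0021] rows>=0.4
```

Request:
move_arm(increments=[0,0,0,0.007,0,0.001,0.01,0,0,0,0.013,0,0.001,0.01,0,0,0,0.0165,0,0.001,0.01,0,0,0,0.0175,0,0.001,0.01,0,0,0,0.0175,0,0.001,0.01,0,0,0,0.0175,0,0.001,0.01])

```text
time_s: 35.55
tcp_pos: [0.4237, -0.3033, 0.1329]
ee_rot: [[0.001, 0.094, 0.996], [-0.0, 0.996, -0.094], [-1.0, -0.0, 0.001]]
wrist_force: [0.2, 0.2, 2.1]
gripper_width: 0.295
```

```bash
python3 - <<'E'
from h import *
inc([.4233,-.3032,.132],target_R(84.6))
E
```

```text
t 35.55 tcp [ 0.4237 -0.3033  0.1329] w 0.295 F [0.2 0.2 2.1] 
  rot [0.  0.1 0. ] shift [ 0.0009  0.0001 -0.0004] rows>=0.0
```

Contact at the bottom (2 N). Release, lift, and swing towards the right-hand cup, then look.

Request:
move_arm(increments=[0,0,0,0,0,0,0.042,0,0,0,0,0,0,0.042,0,0,0,0,0,0,0.042,0,0,0,0,0,0,0.042,0,0,0,-0.02,0,0,0.042,0,0,0,-0.06,0,0,0.042,0,0,0,-0.09,0.02,0,0.06,0,0,0,-0.09,0.055,0,0.08,0,0,0,-0.09,0.09,0,0.085,0,0,0,-0.09,0.13,0,0.085,0,0,0,-0.09,0.16,0,0.085,0,0,0,-0.09,0.16,0,0.085])

```text
time_s: 36.55
tcp_pos: [0.4385, -0.1402, 0.2227]
ee_rot: [[0.001, 0.089, 0.996], [0.001, 0.996, -0.089], [-1.0, 0.001, 0.001]]
wrist_force: [-1.0, -0.6, 0.3]
gripper_width: 0.851
```

```bash
python3 - <<'E'
from h import *
print(r.sense()['tcp_pos'])
im=r.capture("side");np.save("s17.npy",im);cv2.imwrite("pics/side17.png",im[:,:,::-1])
im=r.capture("top");np.save("t17.npy",im);cv2.imwrite("pics/top17.png",im[:,:,::-1])
E
```

```text
[ 0.4385 -0.1402  0.2227]
```

View pics/side17.png

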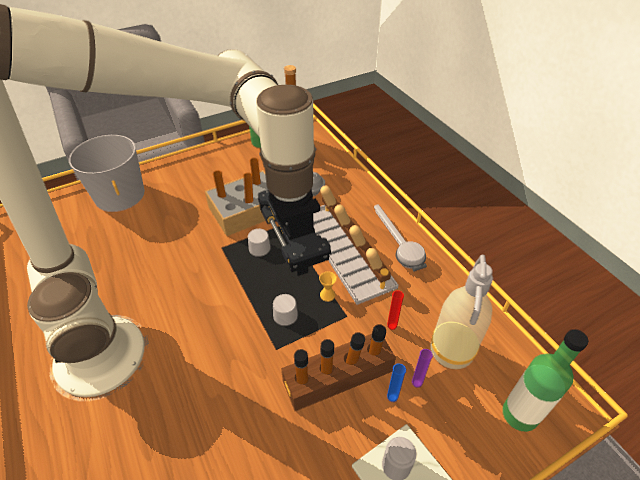

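View pics/top17.png

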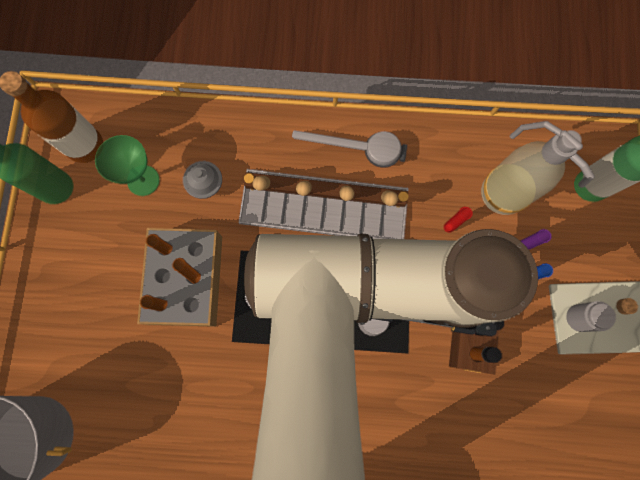

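```bash
python3 - <<'E'
from h import *
s=np.load("s17.npy")
crop("side","cups17",220,200,330,340,4,s)
t=np.load("top0.npy");crop("top","cupsT",235,250,415,350,4,t)
E
```

```text
(no output)
```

View pics/cups17.png

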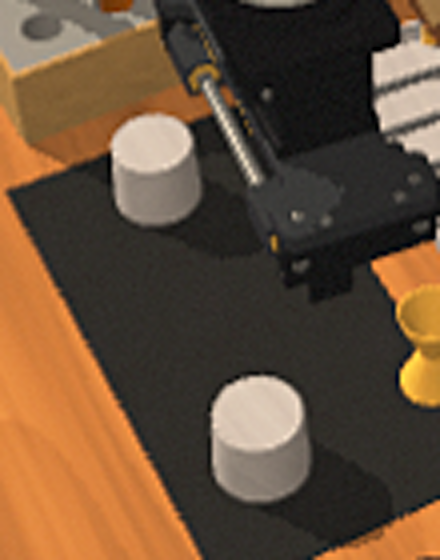

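View pics/cupsT.png

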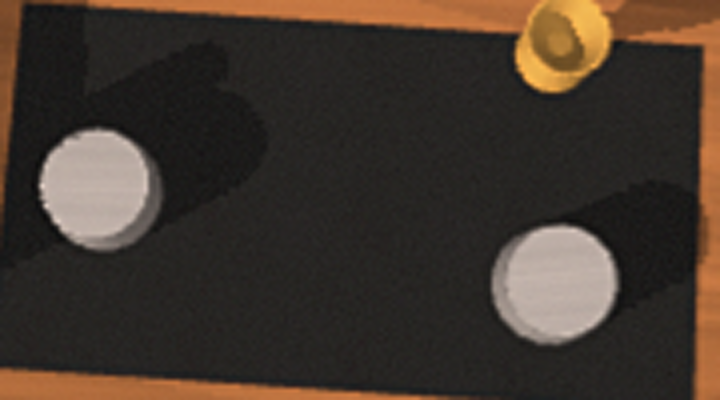

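```bash
python3 - <<'E'
from h import *
s=un([(152,146),(258,413)],220,200,4);t=un([(96,184),(560,279)],235,250,4)
print(tri(s,t));print(plane("side",s,.053)[:,:2],plane("top",t,.053)[:,:2])
inc([.4195,-.1025,.15],target_R(92))
E
```

```text
[[ 0.4514  0.1262  0.0487  0.0002]
 [ 0.4198 -0.1044  0.0498  0.    ]]
[[ 0.4502  0.1223]
 [ 0.419  -0.1065]] [[ 0.451   0.1258]
 [ 0.4196 -0.104 ]]
t 36.65 tcp [ 0.4384 -0.1429  0.2226] w 0.927 F [-0.9  0.3 -0.2] 
  rot [-7.2  0.   0. ] shift [ 0.0726  0.0385 -0.0225] rows>=2.0
```

```bash
python3 - <<'E'
from h import *
inc([.4196,-.105,.12],target_R(86.8))
E
```

```text
t 36.65 tcp [ 0.4384 -0.1429  0.2226] w 0.927 F [-0.9  0.3 -0.2] 
  rot [-2.  0.  0.] shift [ 0.1026  0.0361 -0.0222] rows>=2.7
```

Request:
move_arm(increments=[0,0,0,0,0.025,-0.015,0.087,-2,0,0,0.02,0.036,-0.022,0.087,-2,0,0,0.055,0.036,-0.022,0.087,-2,0,0,0.09,0.036,-0.022,0.087,-2,0,0,0.103,0.036,-0.022,0.087,-2,0,0,0.103,0.036,-0.022,0.087,-2,0,0,0.103,0.036,-0.022,0.087])

```text
time_s: 37.23
tcp_pos: [0.4198, -0.1069, 0.1192]
ee_rot: [[-0.002, 0.06, 0.998], [-0.001, 0.998, -0.06], [-1.0, -0.001, -0.001]]
wrist_force: [0.4, 0.5, 0.1]
gripper_width: 1.003
```

```bash
python3 - <<'E'
from h import *
inc([.4196,-.105,.022],target_R(86.8))
im=r.capture("side");crop("side","side18",200,180,400,380,3,im)
E
```

```text
t 37.23 tcp [ 0.4198 -0.1069  0.1192] w 1.003 F [0.4 0.5 0.1] 
  rot [-0.2 -0.1  0. ] shift [ 0.0972  0.002  -0.0002] rows>=2.3
```

View pics/side18.png

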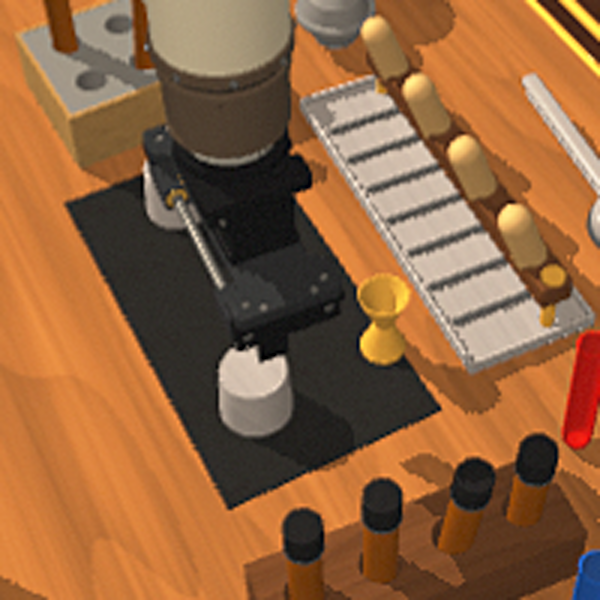

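Request:
move_arm(increments=[0,0,0,0.03,0.002,0,0.087,0,0,0,0.06,0.002,0,0.087,0,0,0,0.085,0.002,0,0.087,0,0,0,0.097,0.002,0,0.087,0,0,0,0.097,0.002,0,0.087,0,0,0,0.097,0.002,0,0.04,0,0,0,0.097,0.002,0,0.04,0,0,0,0.097,0.002,0,0.04,0,0,0,0.097,0.002,0,0.04,0,0,0,0.097,0.002,0,0.04,0,0,0,0.097,0.002,0,0.04])

```text
time_s: 38.2
tcp_pos: [0.4205, -0.104, 0.0231]
ee_rot: [[0.002, 0.059, 0.998], [0.0, 0.998, -0.059], [-1.0, 0.0, 0.002]]
wrist_force: [0.2, 0.9, 2.2]
gripper_width: 0.655
```

```bash
python3 - <<'E'
from h import *
inc([.4196,-.105,.25],target_R(86.8))
im=r.capture("side");crop("side","side19",200,180,400,380,3,im)
E
```

```text
t 38.20 tcp [ 0.4205 -0.104   0.0231] w 0.655 F [0.2 0.9 2.2] 
  rot [-0.2  0.1 -0. ] shift [-0.2269 -0.001  -0.0005] rows>=5.4
```

View pics/side19.png

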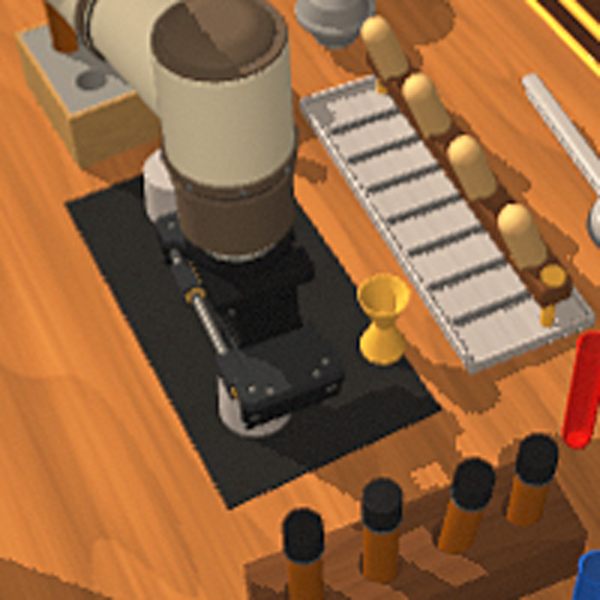

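```bash
cat >> h.py <<'E'
U_=np.array([-.3415,.019,.940])
def pegtcp(tip,h): return np.array(tip)+(h-.0105)*U_
E
python3 - <<'E'
from h import *
R=target_R(86.8,20,-3.2);print(R)
inc(pegtcp([.6535,-.032,.113],.085),R)
print("red base",plane("top",[[448.5,226]],.01))
E
```

```text
[[ 0.3415  0.0558  0.9382]
 [-0.0191  0.9984 -0.0525]
 [-0.9397  0.      0.342 ]]
t 38.25 tcp [ 0.4206 -0.1039  0.0231] w 0.655 F [-0.8  0.4  2.7] 
  rot [ -0.2 -19.9   0. ] shift [-0.1595  0.0854  0.2031] rows>=6.5
red base [[ 0.6274 -0.2568  0.01  ]]
```

Lift straight first, then over to above peg 1 with a 20° tilt.

Request:
move_arm(increments=[0,0,0,-0.02,0,0,0.04,0,0,0,-0.06,0,0,0.04,0,0,0,-0.1,0,0,0.04,0,0,0,-0.135,0.005,0.01,0.04,0,-4,0,-0.15,0.02,0.04,0.04,0,-9,0,-0.1595,0.035,0.075,0.04,0,-14,0,-0.1595,0.05,0.11,0.04,0,-19,0,-0.1595,0.065,0.145,0.04,0,-19.9,0,-0.1595,0.078,0.175,0.04,0,-19.9,0,-0.1595,0.0854,0.198,0.04,0,-19.9,0,-0.1595,0.0854,0.203,0.04,0,-19.9,0,-0.1595,0.0854,0.203,0.04])

```text
time_s: 39.25
tcp_pos: [0.6282, -0.0303, 0.1807]
ee_rot: [[0.338, 0.059, 0.939], [-0.02, 0.998, -0.055], [-0.941, -0.0, 0.339]]
wrist_force: [0.1, 0.3, -0.9]
gripper_width: 0.653
```

```bash
python3 - <<'E'
from h import *
R=target_R(86.8,20,-3.2)
inc(pegtcp([.6535,-.032,.113],.06),R)
inc(pegtcp([.6535,-.032,.113],.0),R)
im=r.capture("side");crop("side","side20",240,120,440,320,3,im)
im=r.capture("top");crop("top","top20",220,120,440,320,3,im)
E
```

```text
t 39.25 tcp [ 0.6282 -0.0303  0.1807] w 0.653 F [ 0.1  0.3 -0.9] 
  rot [-0.1 -0.2  0.1] shift [ 0.0228 -0.0003  0.0007] rows>=0.5
t 39.25 tcp [ 0.6282 -0.0303  0.1807] w 0.653 F [ 0.1  0.3 -0.9] 
  rot [-0.1 -0.2  0.1] shift [ 0.0828 -0.0002  0.001 ] rows>=2.0
```

View pics/side20.png

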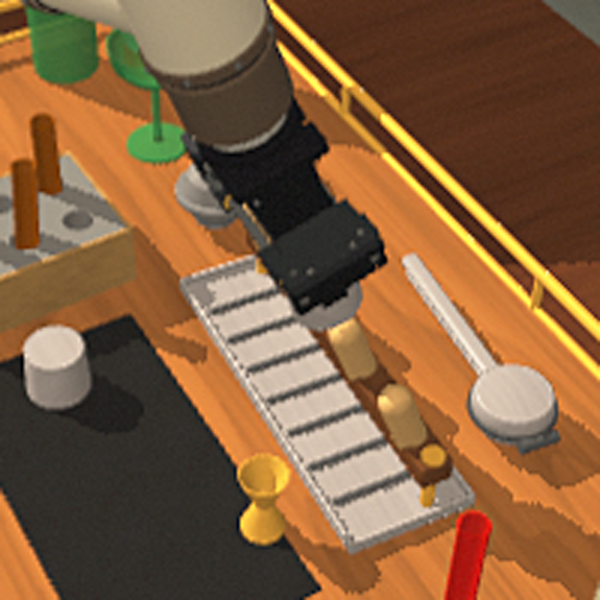

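View pics/top20.png

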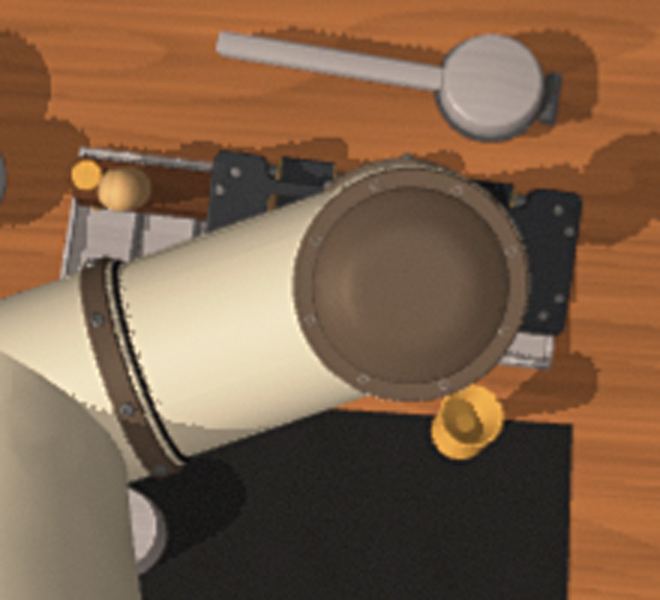

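Request:
move_arm(increments=[0,-0.2,0,0.01,0,0.0005,0.04,0,-0.2,0,0.022,0,0.0005,0.04,0,-0.2,0,0.034,0,0.0005,0.04,0,-0.2,0,0.046,0,0.0005,0.04,0,-0.2,0,0.055,0,0.0005,0.04,0,-0.2,0,0.055,0,0.0005,0.04])

```text
time_s: 39.85
tcp_pos: [0.6449, -0.0326, 0.1282]
ee_rot: [[0.339, 0.06, 0.939], [-0.021, 0.998, -0.056], [-0.941, -0.001, 0.34]]
wrist_force: [0.4, 0.4, -1.6]
gripper_width: 0.653
```

```bash
python3 - <<'E'
from h import *
R=target_R(86.8,20,-3.2)
inc(pegtcp([.6535,-.032,.113],.0),R)
im=r.capture("side");crop("side","side21",290,160,390,260,6,im)
E
```

```text
t 39.85 tcp [ 0.6449 -0.0326  0.1282] w 0.653 F [ 0.4  0.4 -1.6] 
  rot [-0.2 -0.1  0.1] shift [0.0277 0.0011 0.0029] rows>=0.7
```

View pics/side21.png

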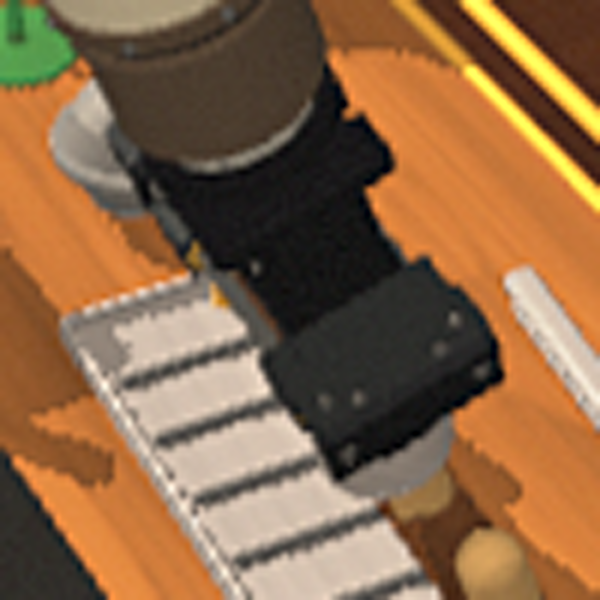

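Request:
move_arm(increments=[0,0,0,0.006,0.001,0.002,0.04,0,0,0,0.012,0.001,0.0025,0.04,0,0,0,0.017,0.001,0.0025,0.04,0,0,0,0.021,0.001,0.0025,0.04,0,0,0,0.024,0.001,0.0025,0.04,0,0,0,0.024,0.001,0.0025,0.04])

```text
time_s: 40.4
tcp_pos: [0.6571, -0.0316, 0.1077]
ee_rot: [[0.342, 0.059, 0.938], [-0.021, 0.998, -0.055], [-0.94, -0.0, 0.342]]
wrist_force: [-1.0, -0.6, -1.4]
gripper_width: 0.653
```

```bash
python3 - <<'E'
from h import *
R=target_R(86.8,20,-3.2)
inc(pegtcp([.6535,-.032,.113],.0),R)
E
```

```text
t 40.40 tcp [ 0.6571 -0.0316  0.1077] w 0.653 F [-1.  -0.6 -1.4] 
  rot [-0.2  0.   0.1] shift [ 0.0043 -0.0006 -0.0015] rows>=0.1
```

Request:
move_arm(increments=[0,0,0,0.0015,0,-0.001,0.04,0,0,0,0.003,0,-0.001,0.04,0,0,0,0.0045,0,-0.001,0.04,0,0,0,0.005,0,-0.001,0.04,0,0,0,0.005,0,-0.001,0.04])

```text
time_s: 40.82
tcp_pos: [0.6579, -0.0315, 0.1048]
ee_rot: [[0.344, 0.059, 0.937], [-0.02, 0.998, -0.055], [-0.939, -0.0, 0.344]]
wrist_force: [-4.8, 0.4, 4.8]
gripper_width: 0.646
```

```bash
python3 - <<'E'
from h import *
R=target_R(86.8,20,-3.2)
inc(pegtcp([.6535,-.032,.113],.0),R)
E
```

```text
t 40.82 tcp [ 0.6579 -0.0315  0.1048] w 0.646 F [-4.8  0.4  4.8] 
  rot [-0.2  0.1  0.1] shift [ 0.0013 -0.0007 -0.0013] rows>=0.0
```

Request:
move_arm(increments=[0,0,0,0.0015,0,0,0.04,0,0,0,0.002,0,0,0.04,0,0,0,0.002,0,0,0.04])

```text
time_s: 41.07
tcp_pos: [0.6582, -0.0316, 0.1046]
ee_rot: [[0.344, 0.059, 0.937], [-0.021, 0.998, -0.055], [-0.939, -0.001, 0.345]]
wrist_force: [-12.1, 3.0, 14.3]
gripper_width: 0.649
```

```bash
python3 - <<'E'
from h import *
R=target_R(86.8,20,-3.2)
inc(pegtcp([.6535,-.032,.113],.0),R)
E
```

```text
t 41.07 tcp [ 0.6582 -0.0316  0.1046] w 0.649 F [-12.1   3.   14.3] 
  rot [-0.2  0.2  0.1] shift [ 0.001  -0.0007 -0.0015] rows>=0.0
```

Request:
move_arm(increments=[0,0,0,0,0,0,0.062,0,0,0,0,0,0,0.07,0,0,0,0,0,0,0.074,0,0,0,0,0,0,0.074,0,0,0,-0.01,0,0,0.074,0,0,0,-0.03,0,0,0.074,0,0,0,-0.06,0,0,0.074,0,0,0,-0.09,0,0,0.074,0,0,0,-0.12,0.02,-0.03,0.087,0,0,0,-0.12,0.05,-0.06,0.087,0,0,0,-0.12,0.08,-0.09,0.087,0,0,0,-0.12,0.11,-0.115,0.087])

```text
time_s: 42.07
tcp_pos: [0.5167, 0.0852, 0.1767]
ee_rot: [[0.345, 0.061, 0.937], [-0.019, 0.998, -0.057], [-0.938, 0.002, 0.346]]
wrist_force: [0.6, 0.7, -0.1]
gripper_width: 0.988
```

```bash
python3 - <<'E'
from h import *
inc([.4508,.125,.13],target_R(86.8))
im=r.capture("side");np.save("s22.npy",im);crop("side","side22",220,140,420,340,3,im)
im=r.capture("top");np.save("t22.npy",im);cv2.imwrite("pics/top22.png",im[:,:,::-1])
E
```

```text
t 42.07 tcp [0.5167 0.0852 0.1767] w 0.988 F [ 0.6  0.7 -0.1] 
  rot [-0.3 20.2 -0.1] shift [ 0.0203  0.0356 -0.0801] rows>=2.8
```

View pics/side22.png

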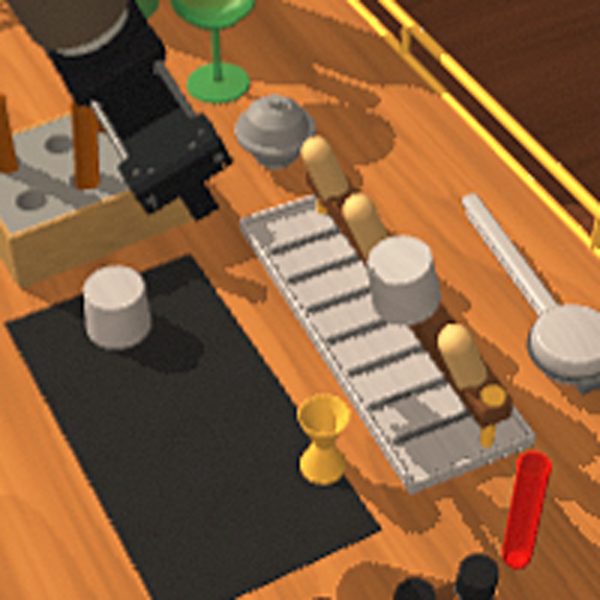

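View pics/top22.png

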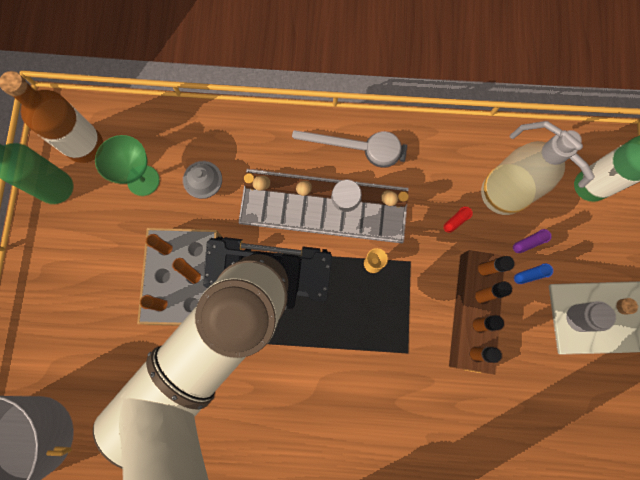

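```bash
python3 - <<'E'
from h import *
s=np.load("s22.npy");s0=np.load("s17.npy")
print("diff left cup",np.abs(s[215:262,240:280].astype(int)-s0[215:262,240:280]).mean())
print(plane("side",un([(117,286)],220,140,3),.051))
E
```

```text
diff left cup 7.505496453900709
[[0.4549 0.1266 0.051 ]]
```

```bash
python3 - <<'E'
from h import *
t=np.load("t22.npy");crop("top","case22",130,220,330,320,4,t)
print(plane("top",un([(235,312)],100,160,3),.145))
inc([.452,.1255,.13],target_R(86.8))
E
```

```text
[[0.491  0.2651 0.145 ]]
t 42.17 tcp [0.5142 0.0869 0.1746] w 0.992 F [-0.6 -0.1 -0.5] 
  rot [ 0.2 20.   0.1] shift [ 0.0199  0.0354 -0.0755] rows>=2.8
```

Request:
move_arm(increments=[0,6,0,0,0.012,-0.025,0.087,0,13,0,0.005,0.024,-0.05,0.087,0,20,0,0.01,0.0354,-0.0755,0.087,0,20,0,0.0199,0.0354,-0.0755,0.087,0,20,0,0.0199,0.0354,-0.0755,0.087,0,20,0,0.0199,0.0354,-0.0755,0.087,0,20,0,0.0199,0.0354,-0.0755,0.087])

```text
time_s: 42.75
tcp_pos: [0.456, 0.1227, 0.1311]
ee_rot: [[0.003, 0.059, 0.998], [-0.001, 0.998, -0.059], [-1.0, -0.001, 0.003]]
wrist_force: [-0.0, -0.2, 0.6]
gripper_width: 1.004
```

```bash
python3 - <<'E'
from h import *
inc([.452,.1255,.023],target_R(86.8))
im=r.capture("side");crop("side","side23",200,150,350,300,4,im)
E
```

```text
t 42.75 tcp [0.456  0.1227 0.1311] w 1.004 F [-0.  -0.2  0.6] 
  rot [-0.2  0.2  0.1] shift [ 0.1081  0.0026 -0.0045] rows>=2.6
```

View pics/side23.png

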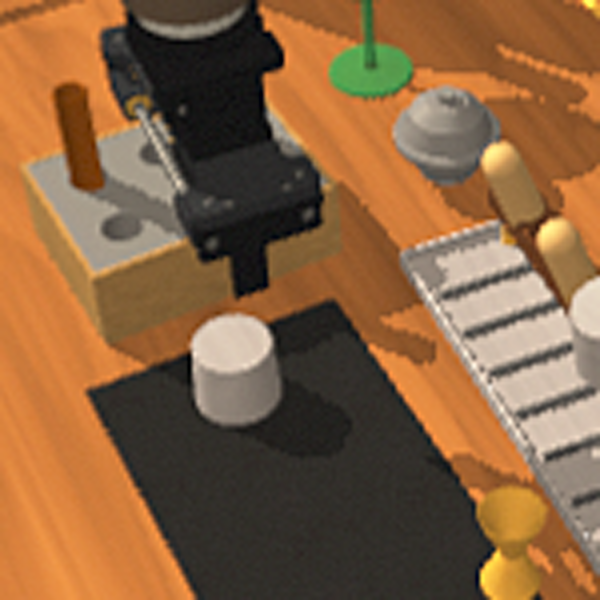

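Request:
move_arm(increments=[0,0,0,0.02,0.0025,-0.004,0.087,0,0,0,0.05,0.0025,-0.004,0.087,0,0,0,0.08,0.0025,-0.004,0.087,0,0,0,0.1,0.0025,-0.004,0.087,0,0,0,0.108,0.0025,-0.004,0.087,0,0,0,0.108,0.0025,-0.004,0.087,0,0,0,0.108,0.0025,-0.004,0.04,0,0,0,0.108,0.0025,-0.004,0.04,0,0,0,0.108,0.0025,-0.004,0.04,0,0,0,0.108,0.0025,-0.004,0.04,0,0,0,0.108,0.0025,-0.004,0.04,0,0,0,0.108,0.0025,-0.004,0.04])

```text
time_s: 43.8
tcp_pos: [0.4531, 0.127, 0.0237]
ee_rot: [[0.003, 0.059, 0.998], [0.001, 0.998, -0.059], [-1.0, 0.001, 0.003]]
wrist_force: [0.1, -0.7, 1.7]
gripper_width: 0.637
```

```bash
python3 - <<'E'
from h import *
R=target_R(86.8,20,-3.2)
inc(pegtcp([.663,.1358,.113],.085),R)
E
```

```text
t 43.80 tcp [0.4531 0.127  0.0237] w 0.637 F [ 0.1 -0.7  1.7] 
  rot [ -0.2 -19.8  -0. ] shift [-0.1587  0.0212  0.1841] rows>=5.9
```

Request:
move_arm(increments=[0,0,0,-0.02,0,0,0.04,0,0,0,-0.06,0,0,0.04,0,0,0,-0.1,0,0,0.04,0,0,0,-0.135,0.002,0.01,0.04,0,-4,0,-0.15,0.005,0.04,0.04,0,-9,0,-0.1587,0.01,0.075,0.04,0,-14,0,-0.1587,0.014,0.11,0.04,0,-19,0,-0.1587,0.018,0.145,0.04,0,-19.9,0,-0.1587,0.0215,0.172,0.04,0,-19.9,0,-0.1587,0.0215,0.184,0.04,0,-19.9,0,-0.1587,0.0215,0.184,0.04,0,-19.9,0,-0.1587,0.0215,0.184,0.04])

```text
time_s: 44.8
tcp_pos: [0.6368, 0.1367, 0.181]
ee_rot: [[0.34, 0.06, 0.939], [-0.021, 0.998, -0.056], [-0.94, -0.001, 0.34]]
wrist_force: [-0.9, 0.2, -0.7]
gripper_width: 0.63
```

```bash
python3 - <<'E'
from h import *
R=target_R(86.8,20,-3.2)
inc(pegtcp([.663,.1358,.113],.0),R)
im=r.capture("side");crop("side","side24",240,100,440,300,3,im)
im=r.capture("top");crop("top","top24",180,120,400,320,3,im)
E
```

```text
t 44.80 tcp [0.6368 0.1367 0.181 ] w 0.630 F [-0.9  0.2 -0.7] 
  rot [-0.2 -0.1  0.1] shift [0.0834 0.0007 0.0015] rows>=2.0
```

View pics/side24.png

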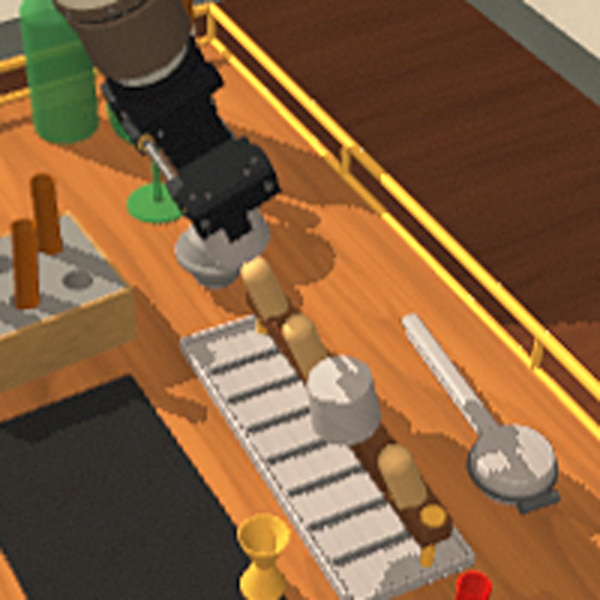

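View pics/top24.png

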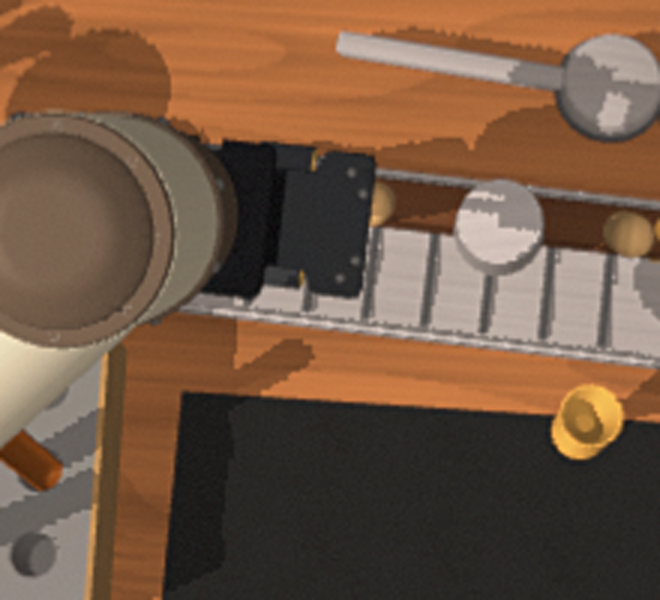

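Request:
move_arm(increments=[0,-0.2,0,0.01,0.0005,0.0015,0.04,0,-0.2,0,0.022,0.0005,0.0015,0.04,0,-0.2,0,0.034,0.0005,0.0015,0.04,0,-0.2,0,0.046,0.0005,0.0015,0.04,0,-0.2,0,0.055,0.0005,0.0015,0.04,0,-0.2,0,0.055,0.0005,0.0015,0.04])

```text
time_s: 45.4
tcp_pos: [0.656, 0.1358, 0.1287]
ee_rot: [[0.341, 0.059, 0.938], [-0.022, 0.998, -0.055], [-0.94, -0.002, 0.342]]
wrist_force: [-0.7, -0.1, -1.2]
gripper_width: 0.635
```

```bash
python3 - <<'E'
from h import *
R=target_R(86.8,20,-3.2)
inc(pegtcp([.663,.1358,.113],.0),R)
im=r.capture("side");crop("side","side25",270,120,390,240,5,im)
E
```

```text
t 45.40 tcp [0.656  0.1358 0.1287] w 0.635 F [-0.7 -0.1 -1.2] 
  rot [-0.1  0.   0.2] shift [0.0276 0.0005 0.0012] rows>=0.7
```

View pics/side25.png

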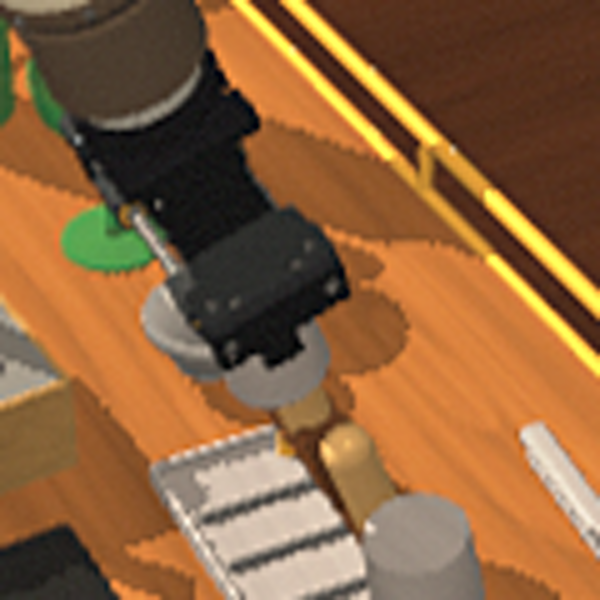

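Request:
move_arm(increments=[0,0,0,0.006,0.0005,0.001,0.04,0,0,0,0.012,0.0005,0.001,0.04,0,0,0,0.017,0.0005,0.001,0.04,0,0,0,0.021,0.0005,0.001,0.04,0,0,0,0.0245,0.0005,0.001,0.04,0,0,0,0.0245,0.0005,0.001,0.04])

```text
time_s: 45.95
tcp_pos: [0.6665, 0.1361, 0.1071]
ee_rot: [[0.343, 0.059, 0.937], [-0.021, 0.998, -0.055], [-0.939, -0.001, 0.344]]
wrist_force: [-0.3, 0.5, -0.5]
gripper_width: 0.636
```

```bash
python3 - <<'E'
from h import *
R=target_R(86.8,20,-3.2)
inc(pegtcp([.663,.1358,.113],.0),R)
E
```

```text
t 45.95 tcp [0.6665 0.1361 0.1071] w 0.636 F [-0.3  0.5 -0.5] 
  rot [-0.2  0.1  0.1] shift [ 0.0038 -0.0005 -0.0013] rows>=0.1
```

Request:
move_arm(increments=[0,0,0,0.0015,0,-0.001,0.04,0,0,0,0.003,0,-0.001,0.04,0,0,0,0.0045,0,-0.001,0.04,0,0,0,0.006,0,-0.001,0.04,0,0,0,0.006,0,-0.001,0.04,0,0,0,0.006,0,-0.001,0.04])

```text
time_s: 46.45
tcp_pos: [0.6672, 0.1364, 0.105]
ee_rot: [[0.346, 0.059, 0.936], [-0.021, 0.998, -0.055], [-0.938, -0.0, 0.347]]
wrist_force: [-12.7, 1.5, 13.4]
gripper_width: 0.632
```

```bash
python3 - <<'E'
from h import *
R=target_R(86.8,20,-3.2)
inc(pegtcp([.663,.1358,.113],.0),R)
E
```

```text
t 46.45 tcp [0.6672 0.1364 0.105 ] w 0.632 F [-12.7   1.5  13.4] 
  rot [-0.2  0.3  0.1] shift [ 0.0016 -0.0009 -0.0012] rows>=0.1
```

Seated (18 N). Release and back off along the peg axis.

Request:
move_arm(increments=[0,0,0,0,0,0,0.062,0,0,0,0,0,0,0.07,0,0,0,0,0,0,0.074,0,0,0,0,0,0,0.074,0,0,0,-0.01,0,0,0.074,0,0,0,-0.03,0,0,0.074,0,0,0,-0.06,0,0,0.074,0,0,0,-0.09,0,0,0.074,0,0,0,-0.12,-0.02,-0.03,0.074,0,0,0,-0.15,-0.04,-0.07,0.074,0,0,0,-0.18,-0.06,-0.105,0.074,0,0,0,-0.18,-0.08,-0.14,0.074])

```text
time_s: 47.45
tcp_pos: [0.4898, 0.0778, 0.2278]
ee_rot: [[0.35, 0.058, 0.935], [-0.017, 0.998, -0.055], [-0.936, 0.004, 0.351]]
wrist_force: [0.8, 0.6, 0.3]
gripper_width: 0.856
```

```bash
python3 - <<'E'
from h import *
print(r.sense()['tcp_pos'],r.sense()['joints'])
inc([.40,.0,.33],target_R(86.8))
im=r.capture("side");cv2.imwrite("pics/side26.png",im[:,:,::-1])
im=r.capture("top");cv2.imwrite("pics/top26.png",im[:,:,::-1])
E
```

```text
[0.4898 0.0778 0.2278] [  35.3569   -2.0966  -36.9474   19.5191  -40.3904 -141.9957]
t 47.45 tcp [0.4898 0.0778 0.2278] w 0.856 F [0.8 0.6 0.3] 
  rot [-0.1 20.5 -0.2] shift [-0.1258 -0.0824 -0.0438] rows>=3.8
```

View pics/side26.png

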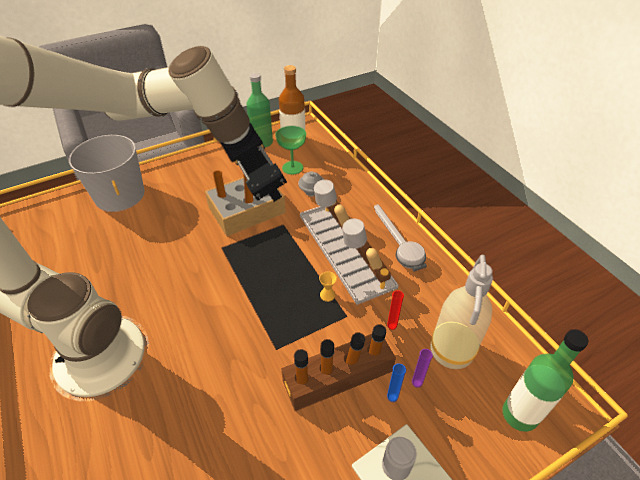

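View pics/top26.png

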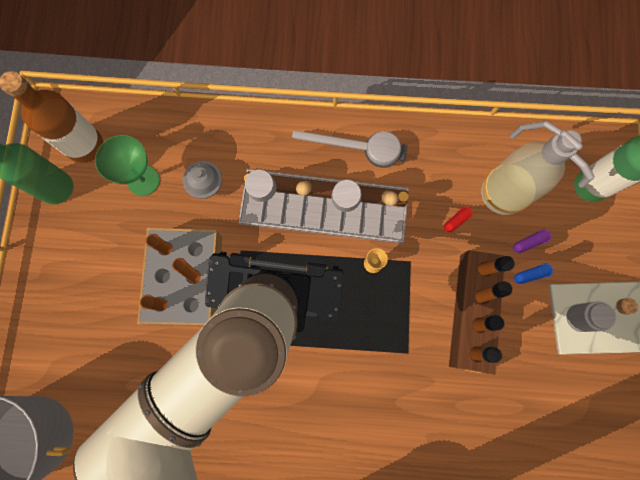

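Request:
move_arm(increments=[0,7,0,-0.03,-0.02,-0.01,0.074,0,14,0,-0.07,-0.04,-0.03,0.074,0,20.5,0,-0.1,-0.07,-0.05,0.074,0,20.5,0,-0.126,-0.1,-0.08,0.074,0,20.5,0,-0.126,-0.13,-0.1,0.074,0,20.5,0,-0.126,-0.13,-0.1,0.074,0,20.5,0,-0.126,-0.13,-0.1,0.074,0,20.5,0,-0.126,-0.13,-0.1,0.074,0,20.5,0,-0.126,-0.13,-0.1,0.074])

```text
time_s: 48.3
tcp_pos: [0.345, -0.0444, 0.3082]
ee_rot: [[-0.004, 0.059, 0.998], [0.001, 0.998, -0.059], [-1.0, 0.001, -0.004]]
wrist_force: [0.6, 1.5, -0.1]
gripper_width: 0.855
```

```bash
python3 - <<'E'
from h import *
print(r.sense()['tcp_pos'])
im=r.capture("side");cv2.imwrite("pics/side27.png",im[:,:,::-1]);crop("side","s27rack",270,310,470,420,4,im);crop("side","s27stand",280,160,400,300,4,im);crop("side","s27case",190,140,290,240,6,im)
im=r.capture("top");crop("top","t27rack",440,240,560,380,4,im);crop("top","t27case",120,210,320,330,4,im)
np.save("t27.npy",im)
E
```

```text
[ 0.345  -0.0444  0.3082]
```

View pics/s27rack.png

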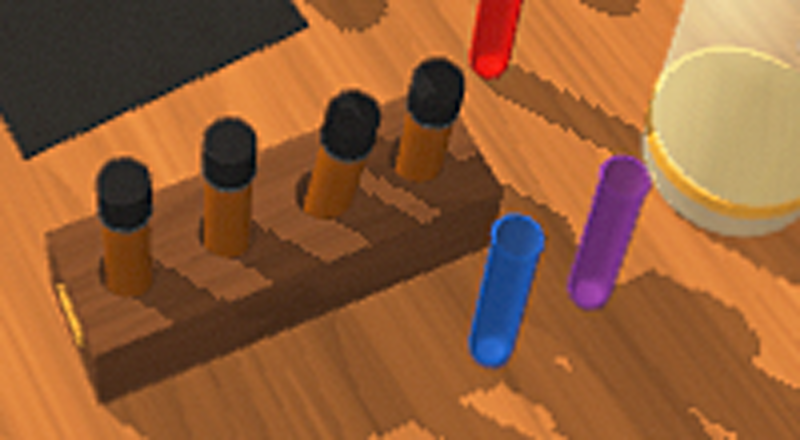

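View pics/s27stand.png

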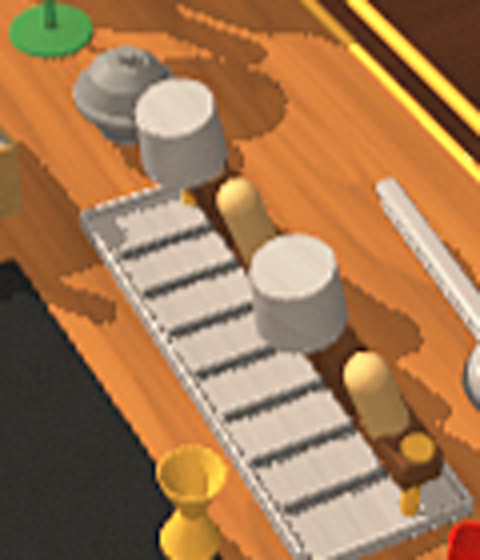

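View pics/s27case.png

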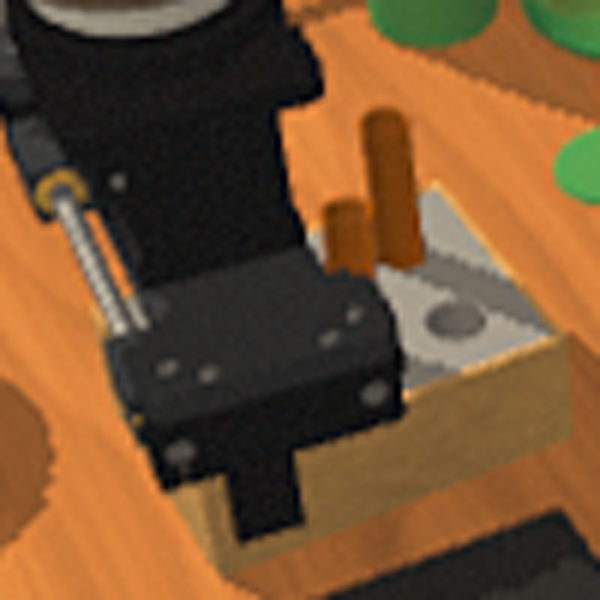

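View pics/t27rack.png

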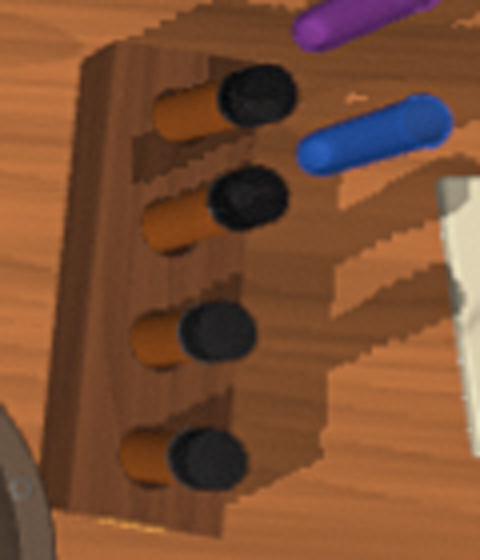

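View pics/t27case.png

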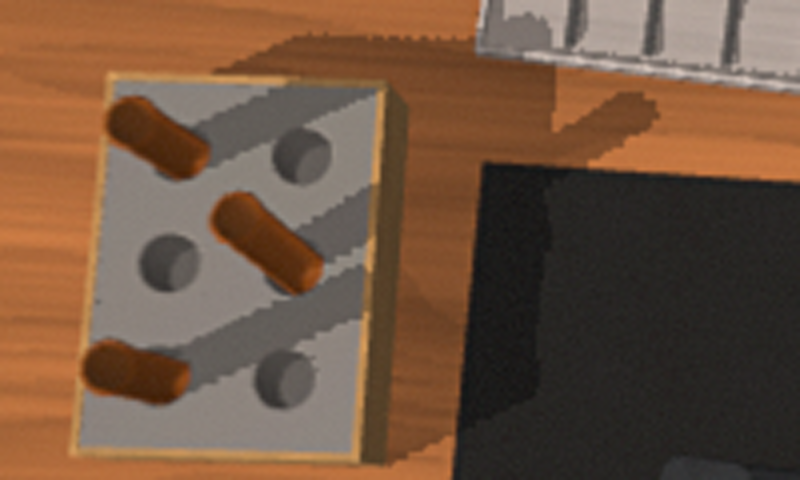

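```bash
python3 - <<'E'
from h import *
m=plane("top",un([(131,121),(237,216),(108,366)],120,210,4),.145)[:,:2]
h=np.array([[.5322,.3176],[.4798,.2554],[.4223,.313]])
print((m-h)*1000,np.linalg.norm(m-h,axis=1)/.105)
R,_=0,0
# caps: outermost-arc centre, radius ~30 crop px
c=plane("top",un([(266,94),(257,195),(226,330),(216,460)],440,240,4),.155)[:,:2]
h2=np.array([[.5328,-.3136],[.4781,-.3084],[.4233,-.3032],[.3686,-.298]])
print((c-h2)*1000,np.linalg.norm(c-h2,axis=1)/.115)
c2=plane("side",un([(437,77),(352,109),(229,138),(124,178)],270,310,4),.155)[:,:2];print((c2-h2)*1000)
# cups on pegs: expected closed-end outer centre = tip + 0.018 u
for tip in([.6535,-.032,.113],[.663,.1358,.113]):
    P=np.array(tip)+.018*U_;print(proj("side",[P]),proj("top",[P]))
print(un([(295,265),(176,109)],280,160,4))
E
```

```text
[[-0.6622 -1.165 ]
 [11.3873  8.1093]
 [-1.5358 -1.0799]] [0.0128 0.1331 0.0179]
[[-3.8874 -8.0826]
 [ 5.3122 -8.7147]
 [ 0.2158  0.3171]
 [-0.5676  0.122 ]] [0.078  0.0887 0.0033 0.005 ]
[[-2.3955 -8.194 ]
 [ 5.8454 -8.6844]
 [ 0.141   0.8775]
 [ 0.6009  0.7026]]
[[352.6165 226.4768]] [[346.2237 193.5926]]
[[323.2985 186.6277]] [[258.3688 183.1763]]
[[353.375 225.875]
 [323.625 186.875]]
```

```bash
python3 - <<'E'
from h import *
print("E1,E2 mouth",tri(un([(253,301),(233,346)],170,60,3),un([(131,121),(237,216)],120,210,4)))
print("F caps",tri(un([(437,77),(352,109),(229,138),(124,178)],270,310,4),un([(266,94),(257,195),(226,330),(216,460)],440,240,4)))
s=r.sense();print(s['time_s'],s['wrist_force'])
r.finish_job()
E
```

```text
E1,E2 mouth [[0.5319 0.3163 0.1452 0.0008]
 [0.4908 0.2638 0.1444 0.0009]]
F caps [[ 0.5296 -0.3218  0.1553  0.0014]
 [ 0.4836 -0.3171  0.1552  0.0005]
 [ 0.4234 -0.3026  0.1556  0.0002]
 [ 0.3685 -0.2977  0.1559  0.001 ]]
48.4 [ 0.6017 -0.1745 -0.0079]
the job is handed in; nothing more can be done
```

I moved the three open tubes into the delivery case and the three capped tubes into the teak block beside the one already there. Both steel cups on the mat (there was no third) are on pegs 1 and 3, each pushed on until the wrist read about 18 N. I handed the job in at 48.4 s of the 210 s; it reports no verdict.

**Last checks on the tubes:**
- **Height:** By triangulation the cap tops are at 155–156 mm (155 expected) and two of the open mouths are at 144–145 mm (145 expected). For the third open tube (E3) I could not take a height, because the arm hid it from the side camera. It was set down at the same tool height as the other two.
- **Lean:** One open tube (E2) leans about 0.13 rad and two capped tubes lean about 0.08–0.09 rad, all inside the 0.25 rad limit. The other tubes stand nearly upright.

**Last checks on the cups:** In the side view, both closed ends are within about 1 pixel of where a seated cup should be.

The bystanders look unmoved in the last pictures, though I did not measure them. The arm ended clear of everything, and no check failed.

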